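# Run in the re-greased vice handwheel and park it on its mark

### The job

The cart's vice has just been re-greased for the move: take the black knob and crank so that the heavy grey handwheel itself runs anticlockwise (seen from above) at 15 turns a minute, give or take 2, for at least 5 seconds without a break, never letting it race past 20 turns a minute. Then bring it to a stop with its white mark at the yellow pointer and let go, leaving the wheel at rest there. The crank drives the wheel only through a grease-filled slip hub; do not push the wheel or its brass drag shoe by hand, and leave the other things on the cart where they are.

Things in the scene. Friction and masses are not known exactly. Their poses are not given: they have to be found in the camera images.
- vice: The blue vice, fixed to the cart top somewhere else in each run: origin on the wheel axis at cart-top height, x towards the pointer and the jaws. Bed 130 mm wide from 100 mm before to 330 mm beyond the axis; jaws up to 80 mm high, lower than the wheel. The yellow pointer block reaches 97 mm.
- axis (a point): Fixed point on the vertical axis shared by handwheel and crank, 155 mm above the cart top (the height of the knob's grip point). Axes: z up, x from the wheel axis to the pointer.
- pointer (a point): Tip of the fixed yellow pointer on the vice, beside the rim: 125 mm from the wheel axis, 97 mm above the cart top.
- mark (a point): Outer end of the white radial stripe (46 x 20 mm) on top of the grey handwheel: on the rim, 125 mm from the axis, 97 mm high. It turns with the wheel and meets pointer when the wheel is on its mark.
- wheel (a joint): Angle of the grey handwheel in rad, growing anticlockwise seen from above, no limits, not wrapped; 0 and every multiple of 2 pi: mark at the pointer. Disc 250 mm across, 22 thick, top 97 mm high, about 8 kg (varies by 30 percent), inertia about 0.0625 kg m2. Total drag about 0.07 N m dry friction (0.03 to 0.17 from run to run, mostly the shoe) plus 0.006 N m per rad/s.
- crank (a joint): Angle of the crank relative to the wheel, rad, anticlockwise, no limits; wheel plus crank angle is the crank's direction in the axis frame. The slip hub passes 0.085 N m per rad/s of crank speed over wheel speed (brakes when slower): the crank must run some 0.4 to 2.1 rad/s ahead, depending on drag, to hold 15 turns a minute; the wheel follows in about 0.7 s. Turns freely when let go.
- knob_grip (a point): Grip point of the black upright crank knob, on the knob's axis, 65 mm from the wheel axis, 155 mm above the cart top. The knob (32 mm diameter, 129 to 179 mm high) spins freely on its pin: held from above it can be carried round without turning the gripper. The red crank arm below has its top at 124 mm, the hub cap (26 mm radius, on the wheel axis) at 127 mm.
- knob: The black crank knob itself; origin at the centre of its underside, 129 mm high (same axis as knob_grip).
- shoe: Brass drag shoe, 34 x 34 x 30 mm, about 0.1 kg (its weight and friction vary), lying loose on the wheel's rim in a dark steel guide (post outside the rim, all up to 127 mm high), 90 degrees anticlockwise from the pointer, 106 mm from the wheel axis; origin under its centre. It rubs on the wheel and steadies it. Leave alone.
- bracket: Bystander: aluminium curtain bracket, foot 30 x 90 mm, 77 mm high, loose; origin under its foot. Leave alone.
- plug_tube: Bystander: clear tube with two red wall plugs and a white cap, 42 mm diameter, 95 mm high, standing; origin under its centre. Leave alone.
- trivet: Bystander: round cork trivet, 170 mm diameter, 12 mm thick; origin under its centre. Leave alone.
- ramekin: Bystander: blue ceramic ramekin, 90 mm across, 50 mm high; origin under its centre. Leave alone.

How it is judged:
By the outcome, as a careful person would: the job done as asked, in the order asked, and still so for the second after the job is handed in, with the robot touching nothing.
It also fails if it takes over 58 s, if anything falls off the work surface, if the arm or the gripper's body presses on something with over 40 N, if the wrist force passes 120 N, or if a joint passes its speed limit or range.

### The arm

A 6-joint arm with a two-finger parallel gripper is mounted at the origin on the work surface. World frame = base frame: x ahead of the robot, y to its left, z up, the work surface at z = 0. Lengths are in m, angles in rad, forces in N, time in s.
With the tool pointing down it reaches from about 0.25 to 0.8 m from the base axis. Payload 8.5 kg.
Tool frame: the origin (TCP) lies at the very end of the fingers, on their centre line; the grasp point (between the pads) lies 19 mm behind it; z points along the fingers, y is the line along which they close (so a half turn about z gives the same grasp; the last joint's range is limited). The gripper opens to 85 mm and grips with 20 to 120 N. Pads are 22 mm wide; open, the fingers measure 114 mm over their backs; the gripper's body (76 mm by 85 mm) begins 54 mm behind the grasp point. The pads swing forward as they close: fully open they stand 13 mm farther back than shut.
Start: joints at [1.311, 0.238, -0.013, 1.319, 0, 1.571], TCP at [0.135, 0.507, 0.231] pointing down, gripper open.
Joint ranges: [-2.66, 2.66], [-1.03, 1.9], [-1.14, 1.46], [-1.82, 2.27], [-1.45, 1.34], [-3.14, 3.14]. Speed limits (rad/s): [2.22, 2.22, 2.79, 3.14, 3.14, 3.14].

### API

Orientations are given as a rotation vector (axis times angle).
In Python, from station import sense, get_image, finish_job gives the robot as it stands.
- The arm moves only by the tool apply_moves, never from a script. Its argument "rows" is a list of rows, each an object of numbers: "dx", "dy", "dz": the shift along the tool's x, y, z in m; "ax", "ay", "az": the turn, a rotation vector about the tool's x, y, z in degrees. In form: [{"dx": .., "dy": .., "dz": .., "ax": .., "ay": .., "az": ..}, ...]. A call has 1 to 20 rows; each row shifts and turns the commanded pose from where the row before left it, along the tool's axes as they then stand; what a row does not reach is not made up. A row lasts 1/10 s, in which the tool goes at most 50 mm and 8.59 degrees, less where a joint would pass 70% of its speed; a pose out of reach is approached as far as the arm can. A call is refused whole if a number of a shift passes 0.05 or a number of a turn 8.59, either way. A call with a gripper value outside its range is refused whole. "grip" is the opening, from -1 (shut) to 1 (fully open), set as the call begins (left out, the last holds). The fingers move at their own pace and stop on an object; "squeeze" is the grip in N (left out, the last holds). Time passes only in rows, so rows that do not move let the fingers close. It gives the time, the measured TCP pose, the force, the opening and the grip force at its end, in the units of the state.
- sense(): the state, without advancing time (a new reading comes with each control period).
- get_image(name): name is "side" or "top" or "wrist"; returns a dict with "img" (384x512x3 uint8, red, green, blue), "mtx" (3x3 intrinsics, pixels), "dist_coeffs" ([k1, k2, p1, p2, k3] as OpenCV has them; the pictures are not rectified), "view" (4x4, takes a point from world to camera coordinates); the wrist camera has in their place "hand_eye" (4x4, takes a point from camera to tool coordinates, whose origin is the TCP and whose axes are the flange's). Camera axes: x right, y down, z forward; pixel columns grow to the right and rows downward; lengths in m; the calibration is good to about 2 mm. A picture is of the moment at which its call begins: read the wrist's pose just before it. There is no depth.
- finish_job(): hands the job in; it is judged then, once.
The state is a dict: "time_s": time; "qpos": joint angles; "dq": joint speeds; "tau": joint torques, N m; "eef_pos": TCP position; "tool_rot": TCP orientation; "force": force on the tool from outside, world axes, zero at the start; "moment": the same for the moment, N m; "grip_width": finger opening in m; "gripper_force": force on a finger pad.
Only numpy, scipy, OpenCV 4.12 (cv2) and the standard library are available. Lean on these libraries where they do the work, as an engineer would, in place of code of your own. Each camera call takes 0.05 s, during which the arm holds its last target. There are 200 camera calls.

## Working session

There is one attempt and no reset: what is moved stays moved. The work goes in short steps, Python scripts to look and compute and a tool call to move; the robot and the scene stay as the last step left them, time stands still between calls to the robot, and variables do not carry over. Pictures are saved under pics/ and viewed, at most 10 in all, crops included, and the job is handed in when it is done.

Besides the shell and the picture viewer there is one more tool, called after ">>>" in YAML: its name, and indented under it one key for each argument. apply_moves: Moves the arm, as the interface text tells. Its arguments: {"type":"object","properties":{"rows":{"type":"array"},"grip":{"type":"number"},"squeeze":{"type":"number"}},"required":["rows"]}

```bash
mkdir -p pics; ls
python3 - <<'E'
from station import *
import cv2,numpy as np
s=sense();print(s)
a=get_image("top");b=get_image("side")
cv2.imwrite("pics/a.png",cv2.cvtColor(np.hstack([a["img"],b["img"]]),cv2.COLOR_RGB2BGR)[:, :])
im=cv2.imread("pics/a.png");cv2.imwrite("pics/a1.png",cv2.resize(im,(800,300)))
cv2.imwrite("pics/top.png",im[:,:512]);cv2.imwrite("pics/side.png",im[:,512:])
for k in (a,b):print(k["mtx"],k["dist_coeffs"],k["view"])
E
```

```text
pics
{'time_s': 0.0, 'qpos': array([ 1.31096679e+00,  2.38769310e-01, -1.42395212e-02,  1.31919784e+00,
        4.29859703e-06,  1.57079155e+00]), 'dq': array([-0.00087846, -0.00089063, -0.00051807,  0.00015784,  0.00052218,
       -0.00097339]), 'tau': array([-1.42932254e-04, -5.38787842e+01,  3.46432114e+01,  1.85837480e-02,
       -1.63498667e-04, -2.21034941e-05]), 'eef_pos': array([0.13477478, 0.50698404, 0.23068938]), 'tool_rot': array([-4.06960409e-01, -3.11493307e+00,  2.19568984e-03]), 'force': array([0.13242041, 0.59471645, 0.65078481]), 'moment': array([-0.03136647, -0.02140123,  0.02998571]), 'gripper_force': 0.0, 'grip_width': 0.08544857493143658}
[[402.86923453   0.         256.32556513]
 [  0.         402.86923453 191.73738969]
 [  0.           0.           1.        ]] [-0.00492232  0.          0.          0.          0.        ] [[ 0.00619288 -0.99994282 -0.00871782 -0.00328567]
 [-0.98179695 -0.00442505 -0.18988199  0.57343803]
 [ 0.18983255  0.00973505 -0.98176822  1.08366959]
 [ 0.          0.          0.          1.        ]]
[[376.89208649   0.         250.32072902]
 [  0.         376.89208649 187.12311794]
 [  0.           0.           1.        ]] [0.03632852 0.         0.         0.         0.        ] [[ 0.76206162 -0.64748782  0.00464934 -0.44051433]
 [-0.38464155 -0.4584572  -0.80116657  0.28785793]
 [ 0.52087712  0.60874996 -0.59842335  0.90457835]
 [ 0.          0.          0.          1.        ]]
```

View pics/top.png

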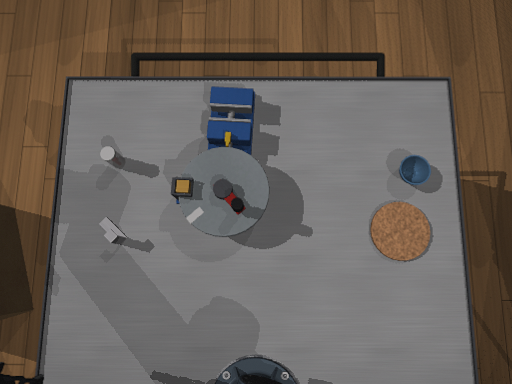

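View pics/side.png

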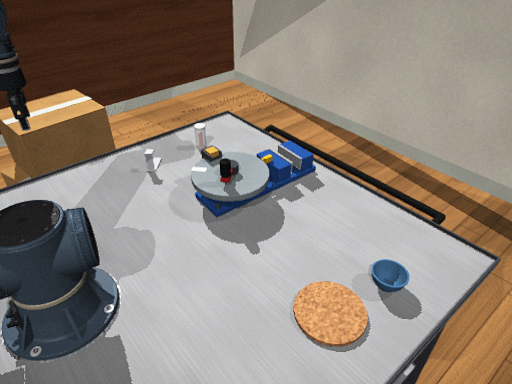

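Top view: wheel centre ≈(224,191), knob (237,204), mark (195,215), pointer (228,140), shoe (182,187). Side view agrees.

```bash
cat > h.py <<'E'
import cv2,numpy as np
def ray(cam,px,z):
    px=np.array(px,float).reshape(-1,1,2)
    n=cv2.undistortPoints(px,cam["mtx"],cam["dist_coeffs"]).reshape(-1,2)
    R=cam["view"][:3,:3];t=cam["view"][:3,3]
    c=-R.T@t; d=np.c_[n,np.ones(len(n))]@R
    return c+d*((z-c[2])/d[:,2])[:,None]
def proj(cam,P):
    rv,_=cv2.Rodrigues(cam["view"][:3,:3])
    return cv2.projectPoints(np.array(P,float).reshape(-1,1,3),rv,cam["view"][:3,3],cam["mtx"],np.array(cam["dist_coeffs"]))[0].reshape(-1,2)
E
python3 - <<'E'
from station import *
from h import *
a=get_image("top");im=a["img"]
hsv=cv2.cvtColor(im,cv2.COLOR_RGB2HSV)
roi=np.zeros(im.shape[:2],np.uint8);roi[120:245,160:290]=255
def cents(m,name,z):
    n,l,st,c=cv2.connectedComponentsWithStats(cv2.bitwise_and(m,roi))
    for i in range(1,n):
        if st[i,4]>12: print(name,st[i],c[i].round(1),ray(a,c[i],z).round(4))
cents(cv2.inRange(hsv,(18,150,120),(35,255,255)),"yellow",.097)
cents(cv2.inRange(hsv,(0,150,60),(8,255,255)),"red",.124)
cents(cv2.inRange(hsv,(0,0,0),(180,255,35)),"black",.179)
cents(cv2.inRange(hsv,(0,0,200),(180,30,255)),"white",.097)
print(hsv[[160,191,175,200],[224,250,255,255]],hsv[230,270],hsv[150,280])
c=cv2.resize(im[120:245,155:290],None,fx=5,fy=4.7,interpolation=cv2.INTER_CUBIC)
c=cv2.resize(im[120:245,160:290],None,fx=4.6,fy=4.6,interpolation=cv2.INTER_CUBIC)
cv2.imwrite("pics/z.png",cv2.cvtColor(c,cv2.COLOR_RGB2BGR))
E
```

```text
yellow [225 132   6  14  63] [227.2 137.7] [[0.7189 0.0818 0.097 ]]
yellow [176 180  13  12 139] [182.3 185.5] [[0.5818 0.2018 0.097 ]]
red [224 192  12  15  67] [230.  197.9] [[0.5431 0.0688 0.124 ]]
black [209 142  14   2  17] [215.6 142.6] [[0.6778 0.1043 0.179 ]]
black [231 198  13  14 130] [237.1 204.7] [[0.5162 0.0463 0.179 ]]
[[103  16 112]
 [103  16 114]
 [105  13 117]
 [ 99  16 115]] [150   3  88] [150   2 128]
```

View pics/z.png

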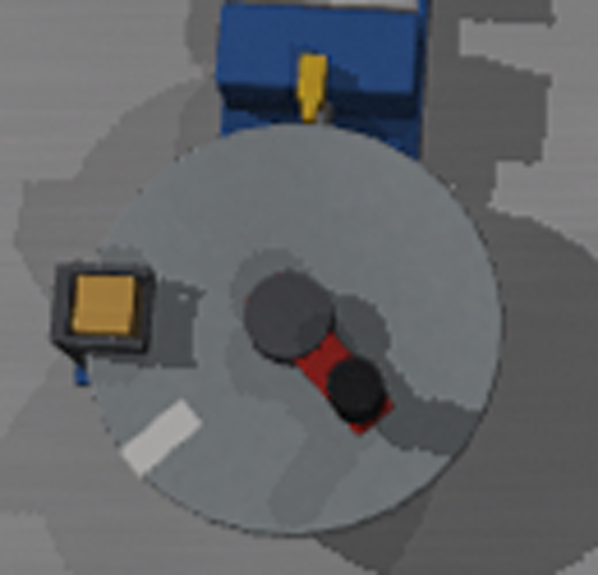

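The zoomed view shows the wheel disc, hub cap at about (222.8,188.9) full-image, knob (237,204.5), mark outer end (188.5,220), pointer tip (227.8,146). Fitting the circle and checking.

```bash
cat > m.py <<'E'
from station import *
from h import *
from scipy.optimize import least_squares
def wheelfit(a):
    im=a["img"];hsv=cv2.cvtColor(im,cv2.COLOR_RGB2HSV)
    m=cv2.inRange(hsv,(92,9,40),(112,45,190));r=np.zeros_like(m);r[120:245,160:290]=255
    m=cv2.morphologyEx(m&r,cv2.MORPH_OPEN,np.ones((3,3)))
    cs,_=cv2.findContours(m,cv2.RETR_EXTERNAL,cv2.CHAIN_APPROX_NONE)
    c=max(cs,key=cv2.contourArea).reshape(-1,2)
    c=cv2.convexHull(c.astype(np.float32)).reshape(-1,2)
    P=ray(a,c,.097)[:,:2]
    f=least_squares(lambda p:np.hypot(*(P-p[:2]).T)-p[2],[.57,.09,.125],loss='soft_l1',f_scale=.001)
    return f.x,np.abs(f.fun).max(),len(P)
if __name__=="__main__":
    a=get_image("top");print(wheelfit(a))
    print("hub",ray(a,[222.8,188.9],.127),"knob",ray(a,[237.1,204.7],.179),"ptr",ray(a,[227.8,146],.097))
    pm=np.array([[[179,413],[201,423],[144,475],[122,451]]])/4.6+[160,120]
    print("mark corners",ray(a,pm,.097))
    b=get_image("side");hsv=cv2.cvtColor(b["img"],cv2.COLOR_RGB2HSV)
    m=cv2.inRange(hsv,(0,0,0),(180,255,35));m[:150]=0;m[190:]=0;m[:,:210]=0;m[:,240:]=0
    ys,xs=np.nonzero(m);print("side knob",xs.mean(),ys.mean(),xs.min(),xs.max(),ys.min(),ys.max(),proj(b,[[.5162,.0463,.179],[.5162,.0463,.129]]))
    w=wheelfit(a)[0]
    print("side wheel ctr pix",proj(b,[[w[0],w[1],.127],[w[0],w[1],.097]]))
E
python3 m.py
```

```text
(array([0.56857956, 0.08953695, 0.12379627]), np.float64(0.002064131890494328), 41)
hub [[0.56676888 0.08795369 0.127     ]] knob [[0.51625964 0.04638083 0.179     ]] ptr [[0.69459646 0.07956027 0.097     ]]
mark corners [[0.51498663 0.15409083 0.097     ]
 [0.50913106 0.1409761  0.097     ]
 [0.47836646 0.17332658 0.097     ]
 [0.49238018 0.18673392 0.097     ]]
side knob 225.66304347826087 167.7445652173913 220 237 153 176 [[224.04344841 161.17485293]
 [224.66844275 175.29850769]]
side wheel ctr pix [[229.66739573 163.58203233]
 [229.93485709 171.50473172]]
```

>>> apply_moves:
  rows:
    - {"az": 8.34}
    - {"az": 8.34}
    - {"az": 8.34}
    - {"az": 8.34}
    - {"az": 8.34}
    - {"az": 8.34}
    - {"az": 8.34}
    - {"az": 8.34}
    - {"az": 8.34}
  grip: 1
  squeeze: 40

```text
invalid input at $.rows[0]: expected keys dx, dy, dz, ax, ay, az
```

>>> apply_moves:
  rows:
    - {"dx": -0.025, "dy": 0.021}
    - {"dx": -0.025, "dy": 0.021}
    - {"dx": -0.025, "dy": 0.021}
    - {"dx": -0.025, "dy": 0.021}
    - {"dx": -0.025, "dy": 0.021}
    - {"dx": -0.025, "dy": 0.021}
    - {"dx": -0.025, "dy": 0.021}
    - {"dx": -0.025, "dy": 0.021}
    - {"dx": -0.025, "dy": 0.021}
    - {"dx": -0.025, "dy": 0.021}
    - {"dx": -0.025, "dy": 0.021}
    - {"dx": -0.025, "dy": 0.021}
    - {"dx": -0.025, "dy": 0.021}
    - {"dx": -0.025, "dy": 0.021}
    - {"dx": -0.025, "dy": 0.021}
    - {"dx": -0.025, "dy": 0.021}
    - {"dx": -0.025, "dy": 0.021}
    - {"dx": -0.018, "dy": 0.012}
    - {"dx": -0.018, "dy": 0.012}
    - {}

```text
invalid input at $.rows[0]: expected keys dx, dy, dz, ax, ay, az
```

Run:
```python
from station import *
from h import *
s=sense();print(s["time_s"],s["eef_pos"],s["tool_rot"],s["qpos"],s["force"])
w=get_image("wrist");print(w["mtx"],w["dist_coeffs"],w["hand_eye"])
np.savez("w1.npz",img=w["img"],mtx=w["mtx"],d=w["dist_coeffs"],he=w["hand_eye"],p=s["eef_pos"],r=s["tool_rot"])
cv2.imwrite("pics/w1.png",cv2.cvtColor(w["img"],cv2.COLOR_RGB2BGR))
```

```text
0.25 [0.13479989 0.50716323 0.23098802] [-4.06939760e-01 -3.11499131e+00  1.21578769e-03] [ 1.31099263e+00  2.38500140e-01 -1.38353146e-02  1.31924553e+00
  3.10548796e-05  1.57079954e+00] [ 0.88857644  0.71517718 -0.15520915]
[[330.5392619    0.         251.0598059 ]
 [  0.         330.5392619  189.87203908]
 [  0.           0.           1.        ]] [0.01501293 0.         0.         0.         0.        ] [[-2.43425939e-04 -9.47671813e-01 -3.19246105e-01  8.35538619e-02]
 [ 9.99999776e-01 -4.29891754e-04  5.13617585e-04 -9.50217351e-05]
 [-6.23982176e-04 -3.19245908e-01  9.47671705e-01 -1.43094842e-01]
 [ 0.00000000e+00  0.00000000e+00  0.00000000e+00  1.00000000e+00]]
```

View pics/w1.png

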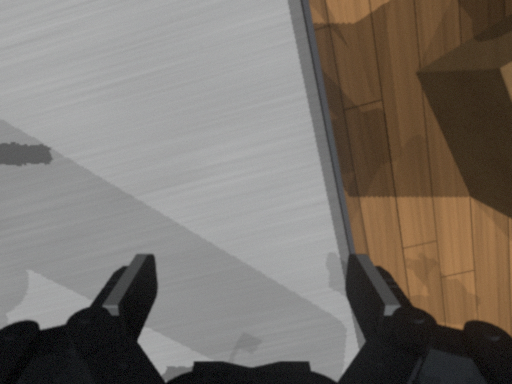

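The wrist view still shows the start area: rows need all six keys.

>>> apply_moves:
  rows:
    - {"dx": 0, "dy": 0, "dz": 0, "ax": 0, "ay": 0, "az": 8.34}
    - {"dx": 0, "dy": 0, "dz": 0, "ax": 0, "ay": 0, "az": 8.34}
    - {"dx": 0, "dy": 0, "dz": 0, "ax": 0, "ay": 0, "az": 8.34}
    - {"dx": 0, "dy": 0, "dz": 0, "ax": 0, "ay": 0, "az": 8.34}
    - {"dx": 0, "dy": 0, "dz": 0, "ax": 0, "ay": 0, "az": 8.34}
    - {"dx": 0, "dy": 0, "dz": 0, "ax": 0, "ay": 0, "az": 8.34}
    - {"dx": 0, "dy": 0, "dz": 0, "ax": 0, "ay": 0, "az": 8.34}
    - {"dx": 0, "dy": 0, "dz": 0, "ax": 0, "ay": 0, "az": 8.34}
    - {"dx": 0, "dy": 0, "dz": 0, "ax": 0, "ay": 0, "az": 8.34}
  grip: 1
  squeeze: 40

```text
time_s: 1.2
eef_pos: [0.1348, 0.5073, 0.2312]
tool_rot: [2.227, 2.216, -0.0]
force: [0.7, -0.5, -0.2]
grip_width: 0.0852
gripper_force: 0.0
```

>>> apply_moves:
  rows:
    - {"dx": -0.033, "dy": 0.027, "dz": 0, "ax": 0, "ay": 0, "az": 0}
    - {"dx": -0.033, "dy": 0.027, "dz": 0, "ax": 0, "ay": 0, "az": 0}
    - {"dx": -0.033, "dy": 0.027, "dz": 0, "ax": 0, "ay": 0, "az": 0}
    - {"dx": -0.033, "dy": 0.027, "dz": 0, "ax": 0, "ay": 0, "az": 0}
    - {"dx": -0.033, "dy": 0.027, "dz": 0, "ax": 0, "ay": 0, "az": 0}
    - {"dx": -0.033, "dy": 0.027, "dz": 0, "ax": 0, "ay": 0, "az": 0}
    - {"dx": -0.033, "dy": 0.027, "dz": 0, "ax": 0, "ay": 0, "az": 0}
    - {"dx": -0.033, "dy": 0.027, "dz": 0, "ax": 0, "ay": 0, "az": 0}
    - {"dx": -0.033, "dy": 0.027, "dz": 0, "ax": 0, "ay": 0, "az": 0}
    - {"dx": -0.033, "dy": 0.027, "dz": 0, "ax": 0, "ay": 0, "az": 0}
    - {"dx": -0.033, "dy": 0.027, "dz": 0, "ax": 0, "ay": 0, "az": 0}
    - {"dx": -0.033, "dy": 0.027, "dz": 0, "ax": 0, "ay": 0, "az": 0}
    - {"dx": -0.033, "dy": 0.027, "dz": 0, "ax": 0, "ay": 0, "az": 0}
    - {"dx": -0.032, "dy": 0.03, "dz": 0, "ax": 0, "ay": 0, "az": 0}
    - {"dx": 0, "dy": 0, "dz": 0, "ax": 0, "ay": 0, "az": 0}
    - {"dx": 0, "dy": 0, "dz": 0, "ax": 0, "ay": 0, "az": 0}

```text
time_s: 2.8
eef_pos: [0.5164, 0.0459, 0.2308]
tool_rot: [-2.222, -2.219, 0.001]
force: [-0.5, -0.3, 0.9]
grip_width: 0.0853
gripper_force: 0.0
```

Run:
```python
from station import *
from h import *
s=sense();print(s["time_s"],s["eef_pos"],s["tool_rot"],s["qpos"],s["force"])
w=get_image("wrist")
np.savez("w1.npz",img=w["img"],mtx=w["mtx"],d=w["dist_coeffs"],he=w["hand_eye"],p=s["eef_pos"],r=s["tool_rot"])
cv2.imwrite("pics/w2.png",cv2.cvtColor(w["img"],cv2.COLOR_RGB2BGR))
```

```text
2.8 [0.51639519 0.04590824 0.23082134] [-2.22223548e+00 -2.21948280e+00  1.30145714e-03] [ 8.86092206e-02  2.27961712e-01 -2.83789742e-02  1.31561911e+00
  9.97707803e-05  1.66064495e+00] [-0.52974742 -0.33200755  0.89727829]
```

View pics/w2.png

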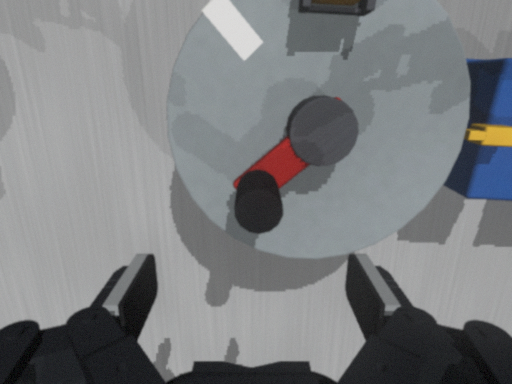

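Wrist view: hub cap centred ≈(323,131), knob top ≈(259,208), pointer tip (469,135), mark outer end (217,3), shoe guide at top (337,5).

```bash
cat >> h.py <<'E'
from scipy.spatial.transform import Rotation as Ro
def wcam(w,p,r):
    T=np.eye(4);T[:3,:3]=Ro.from_rotvec(r).as_matrix();T[:3,3]=p
    return dict(img=w["img"],mtx=w["mtx"],dist_coeffs=w["dist_coeffs"],view=np.linalg.inv(T@np.array(w["hand_eye"])))
E
python3 - <<'E'
from h import *
z=np.load("w1.npz")
c=wcam(dict(img=z["img"],mtx=z["mtx"],dist_coeffs=z["d"],hand_eye=z["he"]),z["p"],z["r"])
for n,px,h in [("hub",(323,131),.127),("knob",(259,208),.179),("ptr",(469,135),.097),("mark out",(217,3),.097),("mark in",(253,50),.097)]:
    print(n,ray(c,px,h).round(4))
im=c["img"];hsv=cv2.cvtColor(im,cv2.COLOR_RGB2HSV)
for n,m in [("knob",cv2.inRange(hsv,(0,0,0),(180,255,32))),("hub",cv2.inRange(hsv,(0,0,45),(180,40,80)))]:
    r=np.zeros_like(m);r[90:245,220:365]=255
    N,l,st,ce=cv2.connectedComponentsWithStats(m&r)
    i=1+st[1:,4].argmax();print(n,st[i],ce[i])
m=cv2.inRange(hsv,(92,9,40),(112,45,190));m[260:]=0;m=cv2.morphologyEx(m,cv2.MORPH_OPEN,np.ones((3,3)))
cs,_=cv2.findContours(m,0,1);q=cv2.convexHull(max(cs,key=cv2.contourArea)).reshape(-1,2).astype(float)
q=q[(q[:,1]>15)&(q[:,0]<468)]
P=ray(c,q,.097)[:,:2]
from scipy.optimize import least_squares
f=least_squares(lambda p:np.hypot(*(P-p[:2]).T)-p[2],[.57,.09,.125],loss='soft_l1',f_scale=.001);print(f.x,len(P),abs(f.fun).max())
E
```

```text
hub [[0.5684 0.0914 0.127 ]]
knob [[0.52   0.0507 0.179 ]]
ptr [[0.6962 0.0831 0.097 ]]
mark out [[0.4899 0.1811 0.097 ]]
mark in [[0.5165 0.1492 0.097 ]]
knob [248 181   2   2   2] [248.5 181.5]
hub [ 283   96   69   70 2128] [312.60714286 124.84962406]
[0.5690468  0.09018429 0.12404613] 37 0.0010050749569480433
```

>>> apply_moves:
  rows:
    - {"dx": 0.003, "dy": 0.002, "dz": 0.023, "ax": 0, "ay": 0, "az": 0}
    - {"dx": 0, "dy": 0, "dz": 0.023, "ax": 0, "ay": 0, "az": 0}
    - {"dx": 0, "dy": 0, "dz": 0.023, "ax": 0, "ay": 0, "az": 0}
    - {"dx": 0, "dy": 0, "dz": 0.023, "ax": 0, "ay": 0, "az": 0}
    - {"dx": 0, "dy": 0, "dz": 0, "ax": 0, "ay": 0, "az": 0}

```text
time_s: 3.35
eef_pos: [0.5157, 0.0507, 0.1372]
tool_rot: [-2.216, -2.222, 0.006]
force: [-0.2, -0.5, 0.2]
grip_width: 0.0855
gripper_force: 0.0
```

>>> apply_moves:
  rows:
    - {"dx": 0, "dy": 0, "dz": 0, "ax": 0, "ay": 0, "az": 0}
    - {"dx": 0, "dy": 0, "dz": 0, "ax": 0, "ay": 0, "az": 0}
    - {"dx": 0, "dy": 0, "dz": 0, "ax": 0, "ay": 0, "az": 0}
    - {"dx": 0, "dy": 0, "dz": 0, "ax": 0, "ay": 0, "az": 0}
    - {"dx": 0, "dy": 0, "dz": 0, "ax": 0, "ay": 0, "az": 0}
    - {"dx": 0, "dy": 0, "dz": 0, "ax": 0, "ay": 0, "az": 0}
    - {"dx": 0, "dy": 0, "dz": 0, "ax": 0, "ay": 0, "az": 0}
    - {"dx": 0, "dy": 0, "dz": 0, "ax": 0, "ay": 0, "az": 0}
  grip: -1
  squeeze: 40

```text
time_s: 4.15
eef_pos: [0.5192, 0.0498, 0.1405]
tool_rot: [2.219, 2.221, 0.003]
force: [-0.2, 0.6, 5.8]
grip_width: 0.0313
gripper_force: 39.1
```

Run:
```python
from station import *
from h import *
s=sense();print(s)
w=get_image("wrist")
cv2.imwrite("pics/w3.png",cv2.cvtColor(w["img"],cv2.COLOR_RGB2BGR))
t=get_image("top");cv2.imwrite("pics/t3.png",cv2.cvtColor(t["img"],cv2.COLOR_RGB2BGR))
b=get_image("side");cv2.imwrite("pics/s3.png",cv2.cvtColor(b["img"],cv2.COLOR_RGB2BGR))
A=cv2.imread("pics/w3.png")
B=np.vstack([cv2.imread("pics/t3.png")[100:250,100:356],cv2.imread("pics/s3.png")[80:230,100:356]])
B=cv2.resize(B,(328,384));cv2.imwrite("pics/c3.png",cv2.resize(np.hstack([A,B]),(800,366)))
```

```text
{'time_s': 4.15, 'qpos': array([ 9.55149138e-02,  2.77723171e-01, -1.98567582e-01,  1.09203707e+00,
        3.81305424e-05,  1.66553391e+00]), 'dq': array([-2.83329007e-05,  5.42139705e-04, -2.82718479e-03, -5.90221578e-04,
       -1.09964389e-03, -1.49907161e-03]), 'tau': array([-1.23664364e-01, -5.17457271e+01,  3.01284885e+01,  9.92058171e-02,
       -7.33695505e-02,  9.84007534e-05]), 'eef_pos': array([0.51922066, 0.04975644, 0.14053365]), 'tool_rot': array([2.2194866 , 2.22121264, 0.0030265 ]), 'force': array([-0.19511499,  0.56568077,  5.82797416]), 'moment': array([ 0.06115611, -0.02523429, -0.00567241]), 'gripper_force': 39.0574711561203, 'grip_width': 0.03125936633719238}
```

View pics/c3.png

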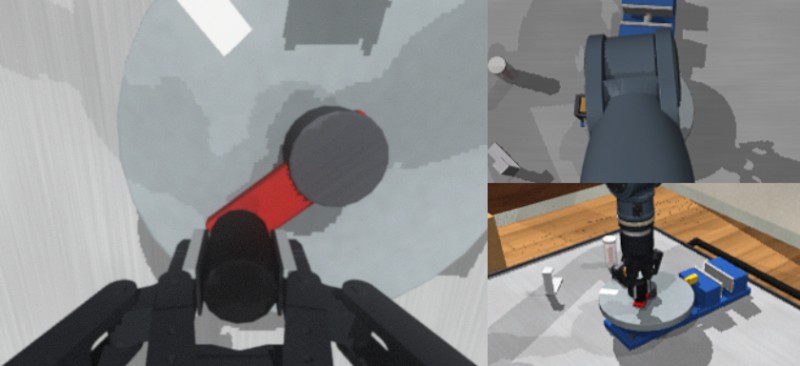

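Knob is gripped (width 31 mm), the mark shows at upper left of the wrist view, and the top view is blocked by the arm, so I'll track the mark with the wrist and side cameras.

```bash
cat > k.py <<'E'
from h import *
import json,sys
AX=np.array([.5690,.0902]);PT=-3.8
def mark(cam):
    """world angle (deg) of the white mark, area seen (mm2), radius"""
    rr,tt=np.meshgrid(np.linspace(.077,.127,51),np.radians(np.arange(0,360,.5)))
    P=np.stack([AX[0]+rr*np.cos(tt),AX[1]+rr*np.sin(tt),np.full_like(rr,.097)],-1).reshape(-1,3)
    q=proj(cam,P).reshape(rr.shape+(2,)).astype(np.float32)
    zc=(P@cam["view"][2,:3]+cam["view"][2,3]).reshape(rr.shape)
    pol=cv2.remap(cam["img"],q[...,0],q[...,1],cv2.INTER_LINEAR,borderValue=(0,0,0))
    h=cv2.cvtColor(pol,cv2.COLOR_RGB2HSV)
    m=((h[...,2]>150)&(h[...,1]<14)&(zc>0)).astype(np.uint8)
    m=np.vstack([m,m]) # wrap
    n,l,st,ce=cv2.connectedComponentsWithStats(m)
    out=[]
    for i in range(1,n):
        if st[i,4]>150 and ce[i][1]<720:
            ys,xs=np.nonzero(l==i);k=(xs>5)&(xs<45)
            r=np.linspace(.077,.127,51)[xs]
            # centre line: unweight polar
            out.append((round(float((ys/2).mean())%360,1),int(st[i,4]),round(float(r.min()),3),round(float(r.max()),3)))
    return sorted(out,key=lambda o:-o[1])[:3]
def gen(w,phi):
    """rows for crank speeds w (rad/s), 0.1 s each, from commanded phi(deg)"""
    C=.065;p=np.radians(phi);rows=[];res=np.zeros(2);pos=C*np.array([np.cos(p),np.sin(p)])
    for x in w:
        p+=x*.1;t=C*np.array([np.cos(p),np.sin(p)]);d=np.round(t-pos,4);pos=pos+d
        rows.append('{"dx": %g, "dy": %g, "dz": 0, "ax": 0, "ay": 0, "az": 0}'%(d[1],d[0]))
    print("["+", ".join(rows)+"]");print("phi end",np.degrees(p)%360)
def look(names=("wrist","side")):
    from station import sense,get_image
    for n in names:
        s=sense();c=get_image(n)
        if n=="wrist":c=wcam(c,s["eef_pos"],s["tool_rot"])
        d=s["eef_pos"][:2]-AX;a=np.arctan2(d[1],d[0])
        F=s["force"];print(n,round(s["time_s"],2),"phi_meas",np.degrees(a).round(1)%360,"r",np.hypot(*d).round(4),"z",s["eef_pos"][2].round(4),"Ftan",round(-F[0]*np.sin(a)+F[1]*np.cos(a),2),"Frad",round(F[0]*np.cos(a)+F[1]*np.sin(a),2),"Fz",round(F[2],1),mark(c))
E
python3 - <<'E'
from k import *
from station import get_image,sense
look()
gen([.3,.6,.9,1.2,1.5,1.8]+[2.0]*14,219)
E
```

```text
wrist 4.3 phi_meas 219.1 r 0.0641 z 0.1405 Ftan 0.23 Frad -0.08 Fz 5.1 [(132.2, 777, 0.078, 0.115), (172.3, 525, 0.122, 0.127), (306.3, 162, 0.123, 0.127)]
side 4.35 phi_meas 219.1 r 0.0641 z 0.1405 Ftan -0.87 Frad -0.21 Fz 5.7 [(130.2, 2135, 0.077, 0.127), (22.7, 334, 0.12, 0.127)]
[{"dx": -0.0015, "dy": 0.0012, "dz": 0, "ax": 0, "ay": 0, "az": 0}, {"dx": -0.0029, "dy": 0.0027, "dz": 0, "ax": 0, "ay": 0, "az": 0}, {"dx": -0.004, "dy": 0.0042, "dz": 0, "ax": 0, "ay": 0, "az": 0}, {"dx": -0.0047, "dy": 0.0062, "dz": 0, "ax": 0, "ay": 0, "az": 0}, {"dx": -0.0048, "dy": 0.0085, "dz": 0, "ax": 0, "ay": 0, "az": 0}, {"dx": -0.004, "dy": 0.011, "dz": 0, "ax": 0, "ay": 0, "az": 0}, {"dx": -0.0021, "dy": 0.0128, "dz": 0, "ax": 0, "ay": 0, "az": 0}, {"dx": 0.0005, "dy": 0.013, "dz": 0, "ax": 0, "ay": 0, "az": 0}, {"dx": 0.0031, "dy": 0.0126, "dz": 0, "ax": 0, "ay": 0, "az": 0}, {"dx": 0.0056, "dy": 0.0117, "dz": 0, "ax": 0, "ay": 0, "az": 0}, {"dx": 0.0077, "dy": 0.0104, "dz": 0, "ax": 0, "ay": 0, "az": 0}, {"dx": 0.0097, "dy": 0.0087, "dz": 0, "ax": 0, "ay": 0, "az": 0}, {"dx": 0.0112, "dy": 0.0066, "dz": 0, "ax": 0, "ay": 0, "az": 0}, {"dx": 0.0122, "dy": 0.0042, "dz": 0, "ax": 0, "ay": 0, "az": 0}, {"dx": 0.0129, "dy": 0.0017, "dz": 0, "ax": 0, "ay": 0, "az": 0}, {"dx": 0.0129, "dy": -0.0009, "dz": 0, "ax": 0, "ay": 0, "az": 0}, {"dx": 0.0126, "dy": -0.0035, "dz": 0, "ax": 0, "ay": 0, "az": 0}, {"dx": 0.0115, "dy": -0.0058, "dz": 0, "ax": 0, "ay": 0, "az": 0}, {"dx": 0.0102, "dy": -0.0081, "dz": 0, "ax": 0, "ay": 0, "az": 0}, {"dx": 0.0084, "dy": -0.0099, "dz": 0, "ax": 0, "ay": 0, "az": 0}]
phi end 55.5245237298725
```

>>> apply_moves:
  rows:
    - {"dx": -0.0015, "dy": 0.0012, "dz": 0, "ax": 0, "ay": 0, "az": 0}
    - {"dx": -0.0029, "dy": 0.0027, "dz": 0, "ax": 0, "ay": 0, "az": 0}
    - {"dx": -0.004, "dy": 0.0042, "dz": 0, "ax": 0, "ay": 0, "az": 0}
    - {"dx": -0.0047, "dy": 0.0062, "dz": 0, "ax": 0, "ay": 0, "az": 0}
    - {"dx": -0.0048, "dy": 0.0085, "dz": 0, "ax": 0, "ay": 0, "az": 0}
    - {"dx": -0.004, "dy": 0.011, "dz": 0, "ax": 0, "ay": 0, "az": 0}
    - {"dx": -0.0021, "dy": 0.0128, "dz": 0, "ax": 0, "ay": 0, "az": 0}
    - {"dx": 0.0005, "dy": 0.013, "dz": 0, "ax": 0, "ay": 0, "az": 0}
    - {"dx": 0.0031, "dy": 0.0126, "dz": 0, "ax": 0, "ay": 0, "az": 0}
    - {"dx": 0.0056, "dy": 0.0117, "dz": 0, "ax": 0, "ay": 0, "az": 0}
    - {"dx": 0.0077, "dy": 0.0104, "dz": 0, "ax": 0, "ay": 0, "az": 0}
    - {"dx": 0.0097, "dy": 0.0087, "dz": 0, "ax": 0, "ay": 0, "az": 0}
    - {"dx": 0.0112, "dy": 0.0066, "dz": 0, "ax": 0, "ay": 0, "az": 0}
    - {"dx": 0.0122, "dy": 0.0042, "dz": 0, "ax": 0, "ay": 0, "az": 0}
    - {"dx": 0.0129, "dy": 0.0017, "dz": 0, "ax": 0, "ay": 0, "az": 0}
    - {"dx": 0.0129, "dy": -0.0009, "dz": 0, "ax": 0, "ay": 0, "az": 0}
    - {"dx": 0.0126, "dy": -0.0035, "dz": 0, "ax": 0, "ay": 0, "az": 0}
    - {"dx": 0.0115, "dy": -0.0058, "dz": 0, "ax": 0, "ay": 0, "az": 0}
    - {"dx": 0.0102, "dy": -0.0081, "dz": 0, "ax": 0, "ay": 0, "az": 0}
    - {"dx": 0.0084, "dy": -0.0099, "dz": 0, "ax": 0, "ay": 0, "az": 0}

```text
time_s: 6.4
eef_pos: [0.6062, 0.1445, 0.1406]
tool_rot: [2.219, 2.221, 0.002]
force: [-0.3, -3.7, 6.8]
grip_width: 0.031
gripper_force: 39.5
```

Run:
```python
from k import *
look(("side","wrist"))
from station import sense
print(sense()["grip_width"])
gen([2.0]*20,55.5)
```

```text
side 6.4 phi_meas 55.6 r 0.0658 z 0.1406 Ftan -1.8 Frad -3.22 Fz 6.8 [(178.9, 1592, 0.077, 0.127), (126.3, 566, 0.12, 0.127), (27.8, 466, 0.119, 0.127)]
wrist 6.45 phi_meas 57.4 r 0.0656 z 0.1406 Ftan 2.29 Frad 1.34 Fz 7.1 [(170.6, 2049, 0.077, 0.127), (55.2, 158, 0.124, 0.127)]
0.031502035351917645
[{"dx": 0.0062, "dy": -0.0114, "dz": 0, "ax": 0, "ay": 0, "az": 0}, {"dx": 0.0039, "dy": -0.0124, "dz": 0, "ax": 0, "ay": 0, "az": 0}, {"dx": 0.0013, "dy": -0.0129, "dz": 0, "ax": 0, "ay": 0, "az": 0}, {"dx": -0.0012, "dy": -0.0129, "dz": 0, "ax": 0, "ay": 0, "az": 0}, {"dx": -0.0038, "dy": -0.0124, "dz": 0, "ax": 0, "ay": 0, "az": 0}, {"dx": -0.0062, "dy": -0.0114, "dz": 0, "ax": 0, "ay": 0, "az": 0}, {"dx": -0.0084, "dy": -0.0099, "dz": 0, "ax": 0, "ay": 0, "az": 0}, {"dx": -0.0101, "dy": -0.0081, "dz": 0, "ax": 0, "ay": 0, "az": 0}, {"dx": -0.0116, "dy": -0.0059, "dz": 0, "ax": 0, "ay": 0, "az": 0}, {"dx": -0.0125, "dy": -0.0035, "dz": 0, "ax": 0, "ay": 0, "az": 0}, {"dx": -0.0129, "dy": -0.001, "dz": 0, "ax": 0, "ay": 0, "az": 0}, {"dx": -0.0129, "dy": 0.0017, "dz": 0, "ax": 0, "ay": 0, "az": 0}, {"dx": -0.0123, "dy": 0.0041, "dz": 0, "ax": 0, "ay": 0, "az": 0}, {"dx": -0.0112, "dy": 0.0065, "dz": 0, "ax": 0, "ay": 0, "az": 0}, {"dx": -0.0097, "dy": 0.0087, "dz": 0, "ax": 0, "ay": 0, "az": 0}, {"dx": -0.0078, "dy": 0.0104, "dz": 0, "ax": 0, "ay": 0, "az": 0}, {"dx": -0.0056, "dy": 0.0117, "dz": 0, "ax": 0, "ay": 0, "az": 0}, {"dx": -0.0031, "dy": 0.0126, "dz": 0, "ax": 0, "ay": 0, "az": 0}, {"dx": -0.0006, "dy": 0.0129, "dz": 0, "ax": 0, "ay": 0, "az": 0}, {"dx": 0.0021, "dy": 0.0129, "dz": 0, "ax": 0, "ay": 0, "az": 0}]
phi end 284.6831180523294
```

```bash
cat > sim.py <<'E'
import numpy as np
def sim(hist,T,I=.0625,k=.085,w=0.,th=0.):
    """hist: list of (dur, crank speed); returns list of (t,th,w) at segment ends; th rad"""
    out=[];t=0;dt=.002
    for d,wc in hist:
        for _ in range(int(round(d/dt))):
            tq=k*(wc-w)-.006*w
            if w<=1e-9 and abs(tq)<T: w=0.
            else:
                w2=w+dt*(tq-T*np.sign(w if abs(w)>1e-9 else tq))/I
                w=0. if w>0 and w2<0 else w2
            th+=w*dt;t+=dt
        out.append((t,th,w))
    return out
H1=[(.1,x) for x in [.3,.6,.9,1.2,1.5,1.8]+[2.0]*14]
E
python3 - <<'E'
from sim import *
for I in (.045,.0625,.08):
    print(I,[(T,*np.round([np.degrees(sim(H1,T,I)[-1][1]),sim(H1,T,I)[-1][2]],2)) for T in (.05,.06,.07,.08,.09,.1)])
from k import *
gen([2.2,2.4]+[2.5]*18,55.5)
E
```

```text
0.045 [(0.05, np.float64(86.4), np.float64(1.27)), (0.06, np.float64(78.02), np.float64(1.16)), (0.07, np.float64(69.71), np.float64(1.05)), (0.08, np.float64(61.61), np.float64(0.95)), (0.09, np.float64(53.91), np.float64(0.84)), (0.1, np.float64(46.21), np.float64(0.73))]
0.0625 [(0.05, np.float64(75.4), np.float64(1.19)), (0.06, np.float64(68.01), np.float64(1.09)), (0.07, np.float64(60.68), np.float64(0.99)), (0.08, np.float64(53.55), np.float64(0.89)), (0.09, np.float64(46.79), np.float64(0.79)), (0.1, np.float64(40.04), np.float64(0.68))]
0.08 [(0.05, np.float64(66.52), np.float64(1.11)), (0.06, np.float64(59.94), np.float64(1.01)), (0.07, np.float64(53.42), np.float64(0.92)), (0.08, np.float64(47.09), np.float64(0.82)), (0.09, np.float64(41.11), np.float64(0.73)), (0.1, np.float64(35.13), np.float64(0.63))]
[{"dx": 0.0067, "dy": -0.0126, "dz": 0, "ax": 0, "ay": 0, "az": 0}, {"dx": 0.0041, "dy": -0.015, "dz": 0, "ax": 0, "ay": 0, "az": 0}, {"dx": 0.0003, "dy": -0.0162, "dz": 0, "ax": 0, "ay": 0, "az": 0}, {"dx": -0.0038, "dy": -0.0158, "dz": 0, "ax": 0, "ay": 0, "az": 0}, {"dx"
[... 387 characters left out ...]
0, "az": 0}, {"dx": -0.0148, "dy": 0.0065, "dz": 0, "ax": 0, "ay": 0, "az": 0}, {"dx": -0.0128, "dy": 0.01, "dz": 0, "ax": 0, "ay": 0, "az": 0}, {"dx": -0.0099, "dy": 0.0128, "dz": 0, "ax": 0, "ay": 0, "az": 0}, {"dx": -0.0065, "dy": 0.0149, "dz": 0, "ax": 0, "ay": 0, "az": 0}, {"dx": -0.0025, "dy": 0.016, "dz": 0, "ax": 0, "ay": 0, "az": 0}, {"dx": 0.0014, "dy": 0.0161, "dz": 0, "ax": 0, "ay": 0, "az": 0}, {"dx": 0.0055, "dy": 0.0153, "dz": 0, "ax": 0, "ay": 0, "az": 0}, {"dx": 0.009, "dy": 0.0135, "dz": 0, "ax": 0, "ay": 0, "az": 0}, {"dx": 0.0121, "dy": 0.0108, "dz": 0, "ax": 0, "ay": 0, "az": 0}, {"dx": 0.0144, "dy": 0.0074, "dz": 0, "ax": 0, "ay": 0, "az": 0}]
phi end 339.68706638488834
```

>>> apply_moves:
  rows:
    - {"dx": 0.0067, "dy": -0.0126, "dz": 0, "ax": 0, "ay": 0, "az": 0}
    - {"dx": 0.0041, "dy": -0.015, "dz": 0, "ax": 0, "ay": 0, "az": 0}
    - {"dx": 0.0003, "dy": -0.0162, "dz": 0, "ax": 0, "ay": 0, "az": 0}
    - {"dx": -0.0038, "dy": -0.0158, "dz": 0, "ax": 0, "ay": 0, "az": 0}
    - {"dx": -0.0075, "dy": -0.0143, "dz": 0, "ax": 0, "ay": 0, "az": 0}
    - {"dx": -0.0109, "dy": -0.0121, "dz": 0, "ax": 0, "ay": 0, "az": 0}
    - {"dx": -0.0134, "dy": -0.009, "dz": 0, "ax": 0, "ay": 0, "az": 0}
    - {"dx": -0.0153, "dy": -0.0053, "dz": 0, "ax": 0, "ay": 0, "az": 0}
    - {"dx": -0.0162, "dy": -0.0015, "dz": 0, "ax": 0, "ay": 0, "az": 0}
    - {"dx": -0.016, "dy": 0.0026, "dz": 0, "ax": 0, "ay": 0, "az": 0}
    - {"dx": -0.0148, "dy": 0.0065, "dz": 0, "ax": 0, "ay": 0, "az": 0}
    - {"dx": -0.0128, "dy": 0.01, "dz": 0, "ax": 0, "ay": 0, "az": 0}
    - {"dx": -0.0099, "dy": 0.0128, "dz": 0, "ax": 0, "ay": 0, "az": 0}
    - {"dx": -0.0065, "dy": 0.0149, "dz": 0, "ax": 0, "ay": 0, "az": 0}
    - {"dx": -0.0025, "dy": 0.016, "dz": 0, "ax": 0, "ay": 0, "az": 0}
    - {"dx": 0.0014, "dy": 0.0161, "dz": 0, "ax": 0, "ay": 0, "az": 0}
    - {"dx": 0.0055, "dy": 0.0153, "dz": 0, "ax": 0, "ay": 0, "az": 0}
    - {"dx": 0.009, "dy": 0.0135, "dz": 0, "ax": 0, "ay": 0, "az": 0}
    - {"dx": 0.0121, "dy": 0.0108, "dz": 0, "ax": 0, "ay": 0, "az": 0}
    - {"dx": 0.0144, "dy": 0.0074, "dz": 0, "ax": 0, "ay": 0, "az": 0}

```text
time_s: 8.5
eef_pos: [0.6313, 0.0675, 0.1405]
tool_rot: [2.22, 2.219, 0.002]
force: [-1.4, -0.9, 8.4]
grip_width: 0.031
gripper_force: 41.5
```

Run:
```python
from k import *
look(("side","wrist"))
from sim import *
H=H1+[(.1,0)]+[(.1,x) for x in [2.2,2.4]+[2.5]*18]
for I in (.045,.0625,.08):
    print(I,[(T,*np.round([131+np.degrees(sim(H,T,I)[-1][1]),sim(H,T,I)[-1][2]],2)) for T in (.07,.08,.09,.1,.11)])
gen([2.8]*20,339.7)
```

```text
side 8.5 phi_meas 340.0 r 0.0664 z 0.1405 Ftan -1.37 Frad -1.01 Fz 8.4 [(301.0, 1096, 0.078, 0.124), (126.3, 573, 0.12, 0.127), (51.2, 382, 0.119, 0.127)]
wrist 8.55 phi_meas 342.2 r 0.0663 z 0.1405 Ftan 3.01 Frad 1.47 Fz 9.0 [(332.1, 257, 0.092, 0.119), (226.4, 236, 0.122, 0.127), (40.4, 185, 0.124, 0.127)]
0.045 [(0.07, np.float64(359.58), np.float64(1.55)), (0.08, np.float64(338.35), np.float64(1.44)), (0.09, np.float64(317.52), np.float64(1.33)), (0.1, np.float64(296.7), np.float64(1.22)), (0.11, np.float64(276.37), np.float64(1.11))]
0.0625 [(0.07, np.float64(343.73), np.float64(1.52)), (0.08, np.float64(323.7), np.float64(1.41)), (0.09, np.float64(304.07), np.float64(1.3)), (0.1, np.float64(284.43), np.float64(1.19)), (0.11, np.float64(265.3), np.float64(1.08))]
0.08 [(0.07, np.float64(329.14), np.float64(1.48)), (0.08, np.float64(310.26), np.float64(1.37)), (0.09, np.float64(291.79), np.float64(1.26)), (0.1, np.float64(273.31), np.float64(1.15)), (0.11, np.float64(255.33), np.float64(1.04))]
[{"dx": 0.0177, "dy": 0.0039, "dz": 0, "ax": 0, "ay": 0, "az": 0}, {"dx": 0.0181, "dy"
[... 576 characters left out ...]
az": 0}, {"dx": -0.0154, "dy": -0.0096, "dz": 0, "ax": 0, "ay": 0, "az": 0}, {"dx": -0.0174, "dy": -0.005, "dz": 0, "ax": 0, "ay": 0, "az": 0}, {"dx": -0.0182, "dy": 0.0001, "dz": 0, "ax": 0, "ay": 0, "az": 0}, {"dx": -0.0174, "dy": 0.0051, "dz": 0, "ax": 0, "ay": 0, "az": 0}, {"dx": -0.0153, "dy": 0.0097, "dz": 0, "ax": 0, "ay": 0, "az": 0}, {"dx": -0.0121, "dy": 0.0136, "dz": 0, "ax": 0, "ay": 0, "az": 0}, {"dx": -0.0078, "dy": 0.0163, "dz": 0, "ax": 0, "ay": 0, "az": 0}, {"dx": -0.003, "dy": 0.0179, "dz": 0, "ax": 0, "ay": 0, "az": 0}, {"dx": 0.002, "dy": 0.018, "dz": 0, "ax": 0, "ay": 0, "az": 0}, {"dx": 0.007, "dy": 0.0168, "dz": 0, "ax": 0, "ay": 0, "az": 0}]
phi end 300.55636527326067
```

Run:
```python
from k import *
from sim import *
H=H1+[(.1,0)]+[(.1,x) for x in [2.2,2.4]+[2.5]*18]+[(.1,0)]
for T,I in [(.09,.0625),(.098,.045),(.085,.08),(.08,.0625)]:
    o=sim(H+[(.1,x) for x in [3.2]*6+[2.75]*14],T,I);print(T,I,np.round([x[2] for x in o[41:]],2),131+np.degrees(o[-1][1]))
gen([3.2]*6+[2.75]*14,339.7)
```

```text
0.09 0.0625 [0.99 1.13 1.24 1.35 1.44 1.51 1.58 1.58 1.58 1.58 1.58 1.58 1.58 1.58
 1.58 1.58 1.58 1.58 1.58 1.58 1.58] 482.8765108720249
0.098 0.045 [0.82 1.02 1.18 1.32 1.43 1.51 1.59 1.57 1.56 1.54 1.53 1.53 1.52 1.51
 1.51 1.51 1.5  1.5  1.5  1.5  1.5 ] 472.88031851248775
0.085 0.08 [1.07 1.18 1.27 1.36 1.43 1.5  1.56 1.57 1.57 1.58 1.59 1.59 1.6  1.6
 1.6  1.61 1.61 1.61 1.62 1.62 1.62] 482.0572422615031
0.08 0.0625 [1.1  1.24 1.35 1.46 1.55 1.62 1.69 1.69 1.69 1.69 1.69 1.69 1.69 1.69
 1.69 1.69 1.69 1.69 1.69 1.69 1.69] 515.7133676149693
[{"dx": 0.0203, "dy": 0.004, "dz": 0, "ax": 0, "ay": 0, "az": 0}, {"dx": 0.0206, "dy": -0.0026, "dz": 0, "ax": 0, "ay": 0, "az": 0}, {"dx": 0.0187, "dy": -0.0089, "dz": 0, "ax": 0, "ay": 0, "az": 0}, {"dx": 0.0149, "dy": -0.0144, "dz": 0, "ax": 0, "ay": 0, "az": 0}, {"dx": 0.0096, "dy": -0.0183, "dz": 0, "ax": 0, "ay": 0, "az": 0}, {"dx": 0.0034, "dy": -0.0204, "dz": 0, "ax": 0, "ay": 0, "az": 0}, {"dx": -0.0023, "dy": -0.0177, "dz": 0, "ax": 0, "ay": 0, "az": 0}, {"dx": -0.0071, "dy": -0.0164, "dz": 0, "ax": 0, "ay": 0, "az": 0}, {"dx": -0.0112, "dy": -0.0138, "dz": 0, "ax": 0, "ay": 0, "az": 0}, {"dx": -0.0146, "dy": -0.0102, "dz": 0, "ax": 0, "ay": 0, "az": 0}, {"dx": -0.0168, "dy": -0.006, "dz": 0, "ax": 0, "ay": 0, "az": 0}, {"dx": -0.0178, "dy": -0.0011, "dz": 0, "ax": 0, "ay": 0, "az": 0}, {"dx": -0.0174, "dy": 0.0038, "dz": 0, "ax": 0, "ay": 0, "az": 0}, {"dx": -0.0157, "dy": 0.0083, "dz": 0, "ax": 0, "ay": 0, "az": 0}, {"dx": -0.0129, "dy": 0.0123, "dz": 0, "ax": 0, "ay": 0, "az": 0}, {"dx": -0.0091, "dy": 0.0153, "dz": 0, "ax": 0, "ay": 0, "az": 0}, {"dx": -0.0046, "dy": 0.0172, "dz": 0, "ax": 0, "ay": 0, "az": 0}, {"dx": 0.0003, "dy": 0.0179, "dz": 0, "ax": 0, "ay": 0, "az": 0}, {"dx": 0.0051, "dy": 0.017, "dz": 0, "ax": 0, "ay": 0, "az": 0}, {"dx": 0.0096, "dy": 0.0151, "dz": 0, "ax": 0, "ay": 0, "az": 0}]
phi end 310.2966477904853
```

>>> apply_moves:
  rows:
    - {"dx": 0.0203, "dy": 0.004, "dz": 0, "ax": 0, "ay": 0, "az": 0}
    - {"dx": 0.0206, "dy": -0.0026, "dz": 0, "ax": 0, "ay": 0, "az": 0}
    - {"dx": 0.0187, "dy": -0.0089, "dz": 0, "ax": 0, "ay": 0, "az": 0}
    - {"dx": 0.0149, "dy": -0.0144, "dz": 0, "ax": 0, "ay": 0, "az": 0}
    - {"dx": 0.0096, "dy": -0.0183, "dz": 0, "ax": 0, "ay": 0, "az": 0}
    - {"dx": 0.0034, "dy": -0.0204, "dz": 0, "ax": 0, "ay": 0, "az": 0}
    - {"dx": -0.0023, "dy": -0.0177, "dz": 0, "ax": 0, "ay": 0, "az": 0}
    - {"dx": -0.0071, "dy": -0.0164, "dz": 0, "ax": 0, "ay": 0, "az": 0}
    - {"dx": -0.0112, "dy": -0.0138, "dz": 0, "ax": 0, "ay": 0, "az": 0}
    - {"dx": -0.0146, "dy": -0.0102, "dz": 0, "ax": 0, "ay": 0, "az": 0}
    - {"dx": -0.0168, "dy": -0.006, "dz": 0, "ax": 0, "ay": 0, "az": 0}
    - {"dx": -0.0178, "dy": -0.0011, "dz": 0, "ax": 0, "ay": 0, "az": 0}
    - {"dx": -0.0174, "dy": 0.0038, "dz": 0, "ax": 0, "ay": 0, "az": 0}
    - {"dx": -0.0157, "dy": 0.0083, "dz": 0, "ax": 0, "ay": 0, "az": 0}
    - {"dx": -0.0129, "dy": 0.0123, "dz": 0, "ax": 0, "ay": 0, "az": 0}
    - {"dx": -0.0091, "dy": 0.0153, "dz": 0, "ax": 0, "ay": 0, "az": 0}
    - {"dx": -0.0046, "dy": 0.0172, "dz": 0, "ax": 0, "ay": 0, "az": 0}
    - {"dx": 0.0003, "dy": 0.0179, "dz": 0, "ax": 0, "ay": 0, "az": 0}
    - {"dx": 0.0051, "dy": 0.017, "dz": 0, "ax": 0, "ay": 0, "az": 0}
    - {"dx": 0.0096, "dy": 0.0151, "dz": 0, "ax": 0, "ay": 0, "az": 0}

```text
time_s: 10.6
eef_pos: [0.612, 0.04, 0.1405]
tool_rot: [2.221, 2.22, 0.001]
force: [-2.5, 1.1, 11.6]
grip_width: 0.0312
gripper_force: 41.8
```

Run:
```python
from k import *
look(("wrist",))
from sim import *
H=H1+[(.1,0)]+[(.1,x) for x in [2.2,2.4]+[2.5]*18]+[(.1,0)]
H+=[(.1,x) for x in [3.2]*6+[2.75]*14]
for T,I in [(.09,.0625),(.098,.045),(.085,.08),(.08,.0625)]:
    o=sim(H+[(.05,0)]+[(.1,3.1)]*4+[(.1,2.75)]*16,T,I);print(T,I,np.round([x[2] for x in o[61:]],2),131+np.degrees(o[-1][1]))
gen([3.1]*4+[2.75]*16,310.3)
```

```text
wrist 10.6 phi_meas 310.6 r 0.0661 z 0.1405 Ftan -1.21 Frad -2.49 Fz 11.6 [(222.8, 348, 0.122, 0.127), (312.7, 251, 0.077, 0.123), (276.1, 204, 0.077, 0.101)]
0.09 0.0625 [1.58 1.4  1.47 1.53 1.58 1.62 1.62 1.61 1.61 1.6  1.6  1.6  1.6  1.59
 1.59 1.59 1.59 1.59 1.59 1.59 1.58 1.58] 668.3806082930805
0.098 0.045 [1.5  1.25 1.35 1.44 1.51 1.57 1.55 1.54 1.53 1.52 1.52 1.51 1.51 1.51
 1.5  1.5  1.5  1.5  1.5  1.5  1.5  1.49] 648.3073258699327
0.085 0.08 [1.62 1.48 1.53 1.58 1.62 1.65 1.65 1.65 1.65 1.65 1.65 1.64 1.64 1.64
 1.64 1.64 1.64 1.64 1.64 1.64 1.64 1.64] 673.2434817094266
0.08 0.0625 [1.69 1.51 1.58 1.64 1.69 1.73 1.73 1.72 1.72 1.71 1.71 1.71 1.71 1.7
 1.7  1.7  1.7  1.7  1.7  1.7  1.69 1.69] 714.1240043673732
[{"dx": 0.0152, "dy": 0.0131, "dz": 0, "ax": 0, "ay": 0, "az": 0}, {"dx": 0.0185, "dy": 0.0079, "dz": 0, "ax": 0, "ay": 0, "az": 0}, {"dx": 0.0199, "dy": 0.0018, "dz": 0, "ax": 0, "ay": 0, "az": 0}, {"dx": 0.0196, "dy": -0.0043, "dz": 0, "ax": 0, "ay": 0, "az": 0}, {"dx": 0.0156, "dy": -0.0087, "dz": 0, "ax": 0, "ay": 0, "az": 0}, {"dx": 0.0126, "dy": -0.0126, "dz": 0,
[... 295 characters left out ...]
0}, {"dx": -0.01, "dy": -0.0148, "dz": 0, "ax": 0, "ay": 0, "az": 0}, {"dx": -0.0135, "dy": -0.0116, "dz": 0, "ax": 0, "ay": 0, "az": 0}, {"dx": -0.0162, "dy": -0.0075, "dz": 0, "ax": 0, "ay": 0, "az": 0}, {"dx": -0.0176, "dy": -0.0027, "dz": 0, "ax": 0, "ay": 0, "az": 0}, {"dx": -0.0177, "dy": 0.0021, "dz": 0, "ax": 0, "ay": 0, "az": 0}, {"dx": -0.0164, "dy": 0.0068, "dz": 0, "ax": 0, "ay": 0, "az": 0}, {"dx": -0.014, "dy": 0.0111, "dz": 0, "ax": 0, "ay": 0, "az": 0}, {"dx": -0.0105, "dy": 0.0144, "dz": 0, "ax": 0, "ay": 0, "az": 0}, {"dx": -0.0061, "dy": 0.0167, "dz": 0, "ax": 0, "ay": 0, "az": 0}, {"dx": -0.0014, "dy": 0.0178, "dz": 0, "ax": 0, "ay": 0, "az": 0}]
phi end 273.4481964537848
```

```bash
sed -i 's/s=sense();c=get_image(n)/s=sense();c=get_image(n);cv2.imwrite("pics\/L_%s_%.2f.png"%(n,s["time_s"]),c["img"][...,::-1])/' k.py
python3 - <<'E'
from k import *
look(("side",))
from sim import *
H=H1+[(.1,0)]+[(.1,x) for x in [2.2,2.4]+[2.5]*18]+[(.1,0)]
H+=[(.1,x) for x in [3.2]*6+[2.75]*14]
for T,I in [(.09,.0625),(.098,.045),(.085,.08),(.08,.0625)]:
    o=sim(H+[(.1,0)]+[(.1,3.2)]*6+[(.1,2.75)]*14,T,I);print(T,I,"at image",131+np.degrees(o[60][1]),np.round([x[2] for x in o[61:]],2),131+np.degrees(o[-1][1]))
gen([3.2]*6+[2.75]*14,310.3)
E
```

```text
side 10.65 phi_meas 313.2 r 0.066 z 0.1405 Ftan 2.46 Frad 0.11 Fz 12.1 [(123.0, 2094, 0.077, 0.127), (55.0, 285, 0.118, 0.127)]
0.09 0.0625 at image 473.82661839321105 [1.58 1.23 1.34 1.43 1.5  1.57 1.63 1.68 1.67 1.65 1.64 1.64 1.63 1.62
 1.62 1.61 1.61 1.6  1.6  1.6  1.59 1.59] 672.1624716840686
0.098 0.045 at image 464.29766189042215 [1.5  1.03 1.19 1.32 1.43 1.52 1.59 1.65 1.62 1.6  1.58 1.56 1.55 1.54
 1.53 1.52 1.52 1.51 1.51 1.51 1.5  1.5 ] 652.0005750761754
0.085 0.08 at image 472.7856239136713 [1.62 1.34 1.42 1.49 1.55 1.6  1.65 1.7  1.69 1.68 1.68 1.67 1.67 1.67
 1.66 1.66 1.66 1.65 1.65 1.65 1.65 1.65] 677.0614468632103
0.08 0.0625 at image 506.03397543345574 [1.69 1.34 1.45 1.54 1.61 1.68 1.74 1.79 1.78 1.76 1.75 1.75 1.74 1.73
 1.73 1.72 1.72 1.71 1.71 1.71 1.7  1.7 ] 718.2206769327687
[{"dx": 0.0157, "dy": 0.0135, "dz": 0, "ax": 0, "ay": 0, "az": 0}, {"dx": 0.0192, "dy": 0.0078, "dz": 0, "ax": 0, "ay": 0, "az": 0}, {"dx": 0.0207, "dy": 0.0014, "dz": 0, "ax": 0, "ay": 0, "az": 0}, {"dx": 0.02, "dy": -0.0052, "dz": 0, "ax": 0, "ay": 0, "az": 0}, {"dx": 0.0174, "dy": -0.01
[... 373 characters left out ...]
}, {"dx": -0.0118, "dy": -0.0134, "dz": 0, "ax": 0, "ay": 0, "az": 0}, {"dx": -0.0149, "dy": -0.0097, "dz": 0, "ax": 0, "ay": 0, "az": 0}, {"dx": -0.017, "dy": -0.0053, "dz": 0, "ax": 0, "ay": 0, "az": 0}, {"dx": -0.0178, "dy": -0.0004, "dz": 0, "ax": 0, "ay": 0, "az": 0}, {"dx": -0.0173, "dy": 0.0043, "dz": 0, "ax": 0, "ay": 0, "az": 0}, {"dx": -0.0154, "dy": 0.0089, "dz": 0, "ax": 0, "ay": 0, "az": 0}, {"dx": -0.0125, "dy": 0.0128, "dz": 0, "ax": 0, "ay": 0, "az": 0}, {"dx": -0.0085, "dy": 0.0157, "dz": 0, "ax": 0, "ay": 0, "az": 0}, {"dx": -0.0039, "dy": 0.0174, "dz": 0, "ax": 0, "ay": 0, "az": 0}, {"dx": 0.0009, "dy": 0.0177, "dz": 0, "ax": 0, "ay": 0, "az": 0}]
phi end 280.8966477904854
```

>>> apply_moves:
  rows:
    - {"dx": 0.0157, "dy": 0.0135, "dz": 0, "ax": 0, "ay": 0, "az": 0}
    - {"dx": 0.0192, "dy": 0.0078, "dz": 0, "ax": 0, "ay": 0, "az": 0}
    - {"dx": 0.0207, "dy": 0.0014, "dz": 0, "ax": 0, "ay": 0, "az": 0}
    - {"dx": 0.02, "dy": -0.0052, "dz": 0, "ax": 0, "ay": 0, "az": 0}
    - {"dx": 0.0174, "dy": -0.0112, "dz": 0, "ax": 0, "ay": 0, "az": 0}
    - {"dx": 0.013, "dy": -0.0161, "dz": 0, "ax": 0, "ay": 0, "az": 0}
    - {"dx": 0.0067, "dy": -0.0166, "dz": 0, "ax": 0, "ay": 0, "az": 0}
    - {"dx": 0.0018, "dy": -0.0177, "dz": 0, "ax": 0, "ay": 0, "az": 0}
    - {"dx": -0.003, "dy": -0.0176, "dz": 0, "ax": 0, "ay": 0, "az": 0}
    - {"dx": -0.0076, "dy": -0.0161, "dz": 0, "ax": 0, "ay": 0, "az": 0}
    - {"dx": -0.0118, "dy": -0.0134, "dz": 0, "ax": 0, "ay": 0, "az": 0}
    - {"dx": -0.0149, "dy": -0.0097, "dz": 0, "ax": 0, "ay": 0, "az": 0}
    - {"dx": -0.017, "dy": -0.0053, "dz": 0, "ax": 0, "ay": 0, "az": 0}
    - {"dx": -0.0178, "dy": -0.0004, "dz": 0, "ax": 0, "ay": 0, "az": 0}
    - {"dx": -0.0173, "dy": 0.0043, "dz": 0, "ax": 0, "ay": 0, "az": 0}
    - {"dx": -0.0154, "dy": 0.0089, "dz": 0, "ax": 0, "ay": 0, "az": 0}
    - {"dx": -0.0125, "dy": 0.0128, "dz": 0, "ax": 0, "ay": 0, "az": 0}
    - {"dx": -0.0085, "dy": 0.0157, "dz": 0, "ax": 0, "ay": 0, "az": 0}
    - {"dx": -0.0039, "dy": 0.0174, "dz": 0, "ax": 0, "ay": 0, "az": 0}
    - {"dx": 0.0009, "dy": 0.0177, "dz": 0, "ax": 0, "ay": 0, "az": 0}

```text
time_s: 12.7
eef_pos: [0.5818, 0.0258, 0.1404]
tool_rot: [2.221, 2.221, 0.001]
force: [-2.8, 4.5, 10.6]
grip_width: 0.0315
gripper_force: 41.8
```

Run:
```python
from k import *
gen([2.75]*20,280.9)
gen([2.75]*20,236.0)
```

```text
[{"dx": 0.0057, "dy": 0.0169, "dz": 0, "ax": 0, "ay": 0, "az": 0}, {"dx": 0.0101, "dy": 0.0146, "dz": 0, "ax": 0, "ay": 0, "az": 0}, {"dx": 0.0137, "dy": 0.0114, "dz": 0, "ax": 0, "ay": 0, "az": 0}, {"dx": 0.0163, "dy": 0.0073, "dz": 0, "ax": 0, "ay": 0, "az": 0}, {"dx": 0.0177, "dy": 0.0025, "dz": 0, "ax": 0, "ay": 0, "az": 0}, {"dx": 0.0176, "dy": -0.0023, "dz": 0, "ax": 0, "ay": 0, "az": 0}, {"dx": 0.0164, "dy": -0.0071, "dz": 0, "ax": 0, "ay": 0, "az": 0}, {"dx": 0.0138, "dy": -0.0112, "dz": 0, "ax": 0, "ay": 0, "az": 0}, {"dx": 0.0103, "dy": -0.0146, "dz": 0, "ax": 0, "ay": 0, "az": 0}, {"dx": 0.0059, "dy": -0.0168, "dz": 0, "ax": 0, "ay": 0, "az": 0}, {"dx": 0.0012, "dy": -0.0178, "dz": 0, "ax": 0, "ay": 0, "az": 0}, {"dx": -0.0038, "dy": -0.0174, "dz": 0, "ax": 0, "ay": 0, "az": 0}, {"dx": -0.0083, "dy": -0.0158, "dz": 0, "ax": 0, "ay": 0, "az": 0}, {"dx": -0.0123, "dy": -0.0129, "dz": 0, "ax": 0, "ay": 0, "az": 0}, {"dx": -0.0153, "dy": -0.009, "dz": 0, "ax": 0, "ay": 0, "az": 0}, {"dx": -0.0173, "dy": -0.0046, "dz": 0, "ax": 0, "ay": 0, "az": 0}, {"dx": -0.0178, "dy": 0.0003
[... 925 characters left out ...]
0}, {"dx": 0.0134, "dy": -0.0118, "dz": 0, "ax": 0, "ay": 0, "az": 0}, {"dx": 0.0096, "dy": -0.015, "dz": 0, "ax": 0, "ay": 0, "az": 0}, {"dx": 0.0053, "dy": -0.017, "dz": 0, "ax": 0, "ay": 0, "az": 0}, {"dx": 0.0004, "dy": -0.0178, "dz": 0, "ax": 0, "ay": 0, "az": 0}, {"dx": -0.0045, "dy": -0.0173, "dz": 0, "ax": 0, "ay": 0, "az": 0}, {"dx": -0.009, "dy": -0.0154, "dz": 0, "ax": 0, "ay": 0, "az": 0}, {"dx": -0.0128, "dy": -0.0123, "dz": 0, "ax": 0, "ay": 0, "az": 0}, {"dx": -0.0157, "dy": -0.0085, "dz": 0, "ax": 0, "ay": 0, "az": 0}, {"dx": -0.0174, "dy": -0.0038, "dz": 0, "ax": 0, "ay": 0, "az": 0}, {"dx": -0.0178, "dy": 0.001, "dz": 0, "ax": 0, "ay": 0, "az": 0}]
phi end 191.1267873219532
```

>>> apply_moves:
  rows:
    - {"dx": 0.0057, "dy": 0.0169, "dz": 0, "ax": 0, "ay": 0, "az": 0}
    - {"dx": 0.0101, "dy": 0.0146, "dz": 0, "ax": 0, "ay": 0, "az": 0}
    - {"dx": 0.0137, "dy": 0.0114, "dz": 0, "ax": 0, "ay": 0, "az": 0}
    - {"dx": 0.0163, "dy": 0.0073, "dz": 0, "ax": 0, "ay": 0, "az": 0}
    - {"dx": 0.0177, "dy": 0.0025, "dz": 0, "ax": 0, "ay": 0, "az": 0}
    - {"dx": 0.0176, "dy": -0.0023, "dz": 0, "ax": 0, "ay": 0, "az": 0}
    - {"dx": 0.0164, "dy": -0.0071, "dz": 0, "ax": 0, "ay": 0, "az": 0}
    - {"dx": 0.0138, "dy": -0.0112, "dz": 0, "ax": 0, "ay": 0, "az": 0}
    - {"dx": 0.0103, "dy": -0.0146, "dz": 0, "ax": 0, "ay": 0, "az": 0}
    - {"dx": 0.0059, "dy": -0.0168, "dz": 0, "ax": 0, "ay": 0, "az": 0}
    - {"dx": 0.0012, "dy": -0.0178, "dz": 0, "ax": 0, "ay": 0, "az": 0}
    - {"dx": -0.0038, "dy": -0.0174, "dz": 0, "ax": 0, "ay": 0, "az": 0}
    - {"dx": -0.0083, "dy": -0.0158, "dz": 0, "ax": 0, "ay": 0, "az": 0}
    - {"dx": -0.0123, "dy": -0.0129, "dz": 0, "ax": 0, "ay": 0, "az": 0}
    - {"dx": -0.0153, "dy": -0.009, "dz": 0, "ax": 0, "ay": 0, "az": 0}
    - {"dx": -0.0173, "dy": -0.0046, "dz": 0, "ax": 0, "ay": 0, "az": 0}
    - {"dx": -0.0178, "dy": 0.0003, "dz": 0, "ax": 0, "ay": 0, "az": 0}
    - {"dx": -0.017, "dy": 0.0051, "dz": 0, "ax": 0, "ay": 0, "az": 0}
    - {"dx": -0.0151, "dy": 0.0095, "dz": 0, "ax": 0, "ay": 0, "az": 0}
    - {"dx": -0.0119, "dy": 0.0133, "dz": 0, "ax": 0, "ay": 0, "az": 0}

```text
time_s: 14.7
eef_pos: [0.5333, 0.0362, 0.1405]
tool_rot: [2.22, 2.222, 0.004]
force: [4.8, 10.0, 5.7]
grip_width: 0.0311
gripper_force: 41.5
```

>>> apply_moves:
  rows:
    - {"dx": -0.0078, "dy": 0.016, "dz": 0, "ax": 0, "ay": 0, "az": 0}
    - {"dx": -0.0033, "dy": 0.0175, "dz": 0, "ax": 0, "ay": 0, "az": 0}
    - {"dx": 0.0017, "dy": 0.0178, "dz": 0, "ax": 0, "ay": 0, "az": 0}
    - {"dx": 0.0065, "dy": 0.0166, "dz": 0, "ax": 0, "ay": 0, "az": 0}
    - {"dx": 0.0107, "dy": 0.0142, "dz": 0, "ax": 0, "ay": 0, "az": 0}
    - {"dx": 0.0141, "dy": 0.0108, "dz": 0, "ax": 0, "ay": 0, "az": 0}
    - {"dx": 0.0166, "dy": 0.0066, "dz": 0, "ax": 0, "ay": 0, "az": 0}
    - {"dx": 0.0177, "dy": 0.0018, "dz": 0, "ax": 0, "ay": 0, "az": 0}
    - {"dx": 0.0176, "dy": -0.0031, "dz": 0, "ax": 0, "ay": 0, "az": 0}
    - {"dx": 0.016, "dy": -0.0077, "dz": 0, "ax": 0, "ay": 0, "az": 0}
    - {"dx": 0.0134, "dy": -0.0118, "dz": 0, "ax": 0, "ay": 0, "az": 0}
    - {"dx": 0.0096, "dy": -0.015, "dz": 0, "ax": 0, "ay": 0, "az": 0}
    - {"dx": 0.0053, "dy": -0.017, "dz": 0, "ax": 0, "ay": 0, "az": 0}
    - {"dx": 0.0004, "dy": -0.0178, "dz": 0, "ax": 0, "ay": 0, "az": 0}
    - {"dx": -0.0045, "dy": -0.0173, "dz": 0, "ax": 0, "ay": 0, "az": 0}
    - {"dx": -0.009, "dy": -0.0154, "dz": 0, "ax": 0, "ay": 0, "az": 0}
    - {"dx": -0.0128, "dy": -0.0123, "dz": 0, "ax": 0, "ay": 0, "az": 0}
    - {"dx": -0.0157, "dy": -0.0085, "dz": 0, "ax": 0, "ay": 0, "az": 0}
    - {"dx": -0.0174, "dy": -0.0038, "dz": 0, "ax": 0, "ay": 0, "az": 0}
    - {"dx": -0.0178, "dy": 0.001, "dz": 0, "ax": 0, "ay": 0, "az": 0}

```text
time_s: 16.7
eef_pos: [0.5063, 0.0774, 0.1405]
tool_rot: [2.219, 2.221, 0.005]
force: [9.7, 3.3, 1.4]
grip_width: 0.0312
gripper_force: 41.1
```

Run:
```python
from k import *
gen([2.75]*20,191.1)
from sim import *
H=H1+[(.1,0)]+[(.1,x) for x in [2.2,2.4]+[2.5]*18]+[(.1,0)]
H+=[(.1,x) for x in [3.2]*6+[2.75]*14]+[(.1,0)]+[(.1,x) for x in [3.2]*6+[2.75]*14]+[(.1,2.75)]*60
for T,I in [(.0913,.0625),(.097,.045),(.0855,.08)]:
    o=sim(H,T,I);print(T,I,131+np.degrees(np.array([o[-21][1],o[-1][1]])),o[-1][2])
```

```text
[{"dx": -0.0169, "dy": 0.0058, "dz": 0, "ax": 0, "ay": 0, "az": 0}, {"dx": -0.0146, "dy": 0.0101, "dz": 0, "ax": 0, "ay": 0, "az": 0}, {"dx": -0.0113, "dy": 0.0138, "dz": 0, "ax": 0, "ay": 0, "az": 0}, {"dx": -0.0072, "dy": 0.0163, "dz": 0, "ax": 0, "ay": 0, "az": 0}, {"dx": -0.0025, "dy": 0.0176, "dz": 0, "ax": 0, "ay": 0, "az": 0}, {"dx": 0.0024, "dy": 0.0177, "dz": 0, "ax": 0, "ay": 0, "az": 0}, {"dx": 0.0071, "dy": 0.0163, "dz": 0, "ax": 0, "ay": 0, "az": 0}, {"dx": 0.0113, "dy": 0.0138, "dz": 0, "ax": 0, "ay": 0, "az": 0}, {"dx": 0.0146, "dy": 0.0103, "dz": 0, "ax": 0, "ay": 0, "az": 0}, {"dx": 0.0168, "dy": 0.0058, "dz": 0, "ax": 0, "ay": 0, "az": 0}, {"dx": 0.0178, "dy": 0.0011, "dz": 0, "ax": 0, "ay": 0, "az": 0}, {"dx": 0.0174, "dy": -0.0038, "dz": 0, "ax": 0, "ay": 0, "az": 0}, {"dx": 0.0158, "dy": -0.0084, "dz": 0, "ax": 0, "ay": 0, "az": 0}, {"dx": 0.0128, "dy": -0.0123, "dz": 0, "ax": 0, "ay": 0, "az": 0}, {"dx": 0.009, "dy": -0.0154, "dz": 0, "ax": 0, "ay": 0, "az": 0}, {"dx": 0.0046, "dy": -0.0172, "dz": 0, "ax": 0, "ay": 0, "az": 0}, {"dx": -0.0004, "dy": -0.0178, "dz": 0, "ax": 0, "ay": 0, "az": 0}, {"dx": -0.0051, "dy": -0.0171, "dz": 0, "ax": 0, "ay": 0, "az": 0}, {"dx": -0.0096, "dy": -0.015, "dz": 0, "ax": 0, "ay": 0, "az": 0}, {"dx": -0.0134, "dy": -0.0118, "dz": 0, "ax": 0, "ay": 0, "az": 0}]
phi end 146.2267873219531
0.0913 0.0625 [1025.44126356 1204.82253567] 1.5653866700480081
0.097 0.045 [1001.39199128 1173.59421902] 1.5027473011431165
0.0855 0.08 [1048.80683393 1235.49625444] 1.629134334951283
```

>>> apply_moves:
  rows:
    - {"dx": -0.0164, "dy": 0.0063, "dz": 0, "ax": 0, "ay": 0, "az": 0}
    - {"dx": -0.0146, "dy": 0.0101, "dz": 0, "ax": 0, "ay": 0, "az": 0}
    - {"dx": -0.0113, "dy": 0.0138, "dz": 0, "ax": 0, "ay": 0, "az": 0}
    - {"dx": -0.0072, "dy": 0.0163, "dz": 0, "ax": 0, "ay": 0, "az": 0}
    - {"dx": -0.0025, "dy": 0.0176, "dz": 0, "ax": 0, "ay": 0, "az": 0}
    - {"dx": 0.0024, "dy": 0.0177, "dz": 0, "ax": 0, "ay": 0, "az": 0}
    - {"dx": 0.0071, "dy": 0.0163, "dz": 0, "ax": 0, "ay": 0, "az": 0}
    - {"dx": 0.0113, "dy": 0.0138, "dz": 0, "ax": 0, "ay": 0, "az": 0}
    - {"dx": 0.0146, "dy": 0.0103, "dz": 0, "ax": 0, "ay": 0, "az": 0}
    - {"dx": 0.0168, "dy": 0.0058, "dz": 0, "ax": 0, "ay": 0, "az": 0}
    - {"dx": 0.0178, "dy": 0.0011, "dz": 0, "ax": 0, "ay": 0, "az": 0}
    - {"dx": 0.0174, "dy": -0.0038, "dz": 0, "ax": 0, "ay": 0, "az": 0}
    - {"dx": 0.0158, "dy": -0.0084, "dz": 0, "ax": 0, "ay": 0, "az": 0}
    - {"dx": 0.0128, "dy": -0.0123, "dz": 0, "ax": 0, "ay": 0, "az": 0}
    - {"dx": 0.009, "dy": -0.0154, "dz": 0, "ax": 0, "ay": 0, "az": 0}
    - {"dx": 0.0046, "dy": -0.0172, "dz": 0, "ax": 0, "ay": 0, "az": 0}
    - {"dx": -0.0004, "dy": -0.0178, "dz": 0, "ax": 0, "ay": 0, "az": 0}
    - {"dx": -0.0051, "dy": -0.0171, "dz": 0, "ax": 0, "ay": 0, "az": 0}
    - {"dx": -0.0096, "dy": -0.015, "dz": 0, "ax": 0, "ay": 0, "az": 0}
    - {"dx": -0.0134, "dy": -0.0118, "dz": 0, "ax": 0, "ay": 0, "az": 0}

```text
time_s: 18.7
eef_pos: [0.5161, 0.1264, 0.1405]
tool_rot: [2.218, 2.221, 0.003]
force: [9.6, -5.4, 4.5]
grip_width: 0.0311
gripper_force: 41.4
```

Run:
```python
from k import *
look(("side",))
```

```text
side 18.7 phi_meas 145.6 r 0.0641 z 0.1405 Ftan -0.98 Frad -10.99 Fz 4.5 [(129.5, 1583, 0.082, 0.127), (36.6, 767, 0.118, 0.127)]
```

Run:
```python
from sim import *
from k import gen
for n in (10,12,13):
    w=[2.6]*n+[2.3,2.0,1.7,1.4,1.1,.8,.5,.2][:20-n]
    w+= [0]*(20-len(w))
    for T,I in [(.090,.0625),(.095,.045),(.0845,.08)]:
        o=sim([(.05,0)]+[(.1,x) for x in w]+[(1,0)],T,I,w=1.58,th=np.radians(129.5));print(n,T,I,np.degrees(o[-2][1]),o[-2][2],np.degrees(o[-1][1]))
n=12
gen([2.6]*n+[2.3,2.0,1.7,1.4,1.1,.8,.5,.2],146.2)
```

```text
10 0.09 0.0625 265.3814998367779 0.06657305453172127 265.4620055088699
10 0.095 0.045 252.3228457022227 0.0 252.3228457022227
10 0.0845 0.08 276.406583403222 0.320267544100176 278.65791082052135
12 0.09 0.0625 279.1578571214314 0.4247313039476867 281.9378993020942
12 0.095 0.045 267.9319221520467 0.14275497213152838 268.1769567820125
12 0.0845 0.08 288.10526372108944 0.6412424550057548 295.8007111946957
13 0.09 0.0625 284.4316670402397 0.6176751308374275 289.81042882910793
13 0.095 0.045 274.43207760756746 0.3675782701876964 275.90005181259033
13 0.0845 0.08 292.5297446603129 0.8087838596088952 303.9074015718732
[{"dx": -0.0151, "dy": -0.0075, "dz": 0, "ax": 0, "ay": 0, "az": 0}, {"dx": -0.0165, "dy": -0.0033, "dz": 0, "ax": 0, "ay": 0, "az": 0}, {"dx": -0.0168, "dy": 0.001, "dz": 0, "ax": 0, "ay": 0, "az": 0}, {"dx": -0.016, "dy": 0.0053, "dz": 0, "ax": 0, "ay": 0, "az": 0}, {"dx": -0.0141, "dy": 0.0092, "dz": 0, "ax": 0, "ay": 0, "az": 0}, {"dx": -0.0113, "dy": 0.0126, "dz": 0, "ax": 0, "ay": 0, "az": 0}, {"dx": -0.0076, "dy": 0.015, "dz": 0, "ax": 0, "ay": 0, "az": 0}, {"dx": -0.0
[... 174 characters left out ...]
 0, "az": 0}, {"dx": 0.0091, "dy": 0.0142, "dz": 0, "ax": 0, "ay": 0, "az": 0}, {"dx": 0.0124, "dy": 0.0113, "dz": 0, "ax": 0, "ay": 0, "az": 0}, {"dx": 0.0131, "dy": 0.0071, "dz": 0, "ax": 0, "ay": 0, "az": 0}, {"dx": 0.0125, "dy": 0.0036, "dz": 0, "ax": 0, "ay": 0, "az": 0}, {"dx": 0.011, "dy": 0.0011, "dz": 0, "ax": 0, "ay": 0, "az": 0}, {"dx": 0.0091, "dy": -0.0005, "dz": 0, "ax": 0, "ay": 0, "az": 0}, {"dx": 0.007, "dy": -0.0013, "dz": 0, "ax": 0, "ay": 0, "az": 0}, {"dx": 0.005, "dy": -0.0015, "dz": 0, "ax": 0, "ay": 0, "az": 0}, {"dx": 0.0031, "dy": -0.001, "dz": 0, "ax": 0, "ay": 0, "az": 0}, {"dx": 0.0012, "dy": -0.0005, "dz": 0, "ax": 0, "ay": 0, "az": 0}]
phi end 22.25861159389899
```

Run:
```python
from sim import *
from k import gen
w=[2.4]*20
for T,I in [(.090,.0625),(.095,.045),(.0845,.08)]:
    o=sim([(.05,0)]+[(.1,x) for x in w]+[(1,0)],T,I,w=1.58,th=np.radians(129.5));print(T,I,np.degrees(o[-2][1]),o[-2][2],np.degrees(o[-1][1]))
gen(w,146.2)
```

```text
0.09 0.0625 282.7498947254254 1.2606847627058813 300.27645140637895
0.095 0.045 274.48891509128265 1.200050220924569 285.7635525061138
0.0845 0.08 290.0693727009849 1.3263072857505642 315.2742554188232
[{"dx": -0.0139, "dy": -0.007, "dz": 0, "ax": 0, "ay": 0, "az": 0}, {"dx": -0.0151, "dy": -0.0036, "dz": 0, "ax": 0, "ay": 0, "az": 0}, {"dx": -0.0156, "dy": 0.0002, "dz": 0, "ax": 0, "ay": 0, "az": 0}, {"dx": -0.0151, "dy": 0.0038, "dz": 0, "ax": 0, "ay": 0, "az": 0}, {"dx": -0.0137, "dy": 0.0073, "dz": 0, "ax": 0, "ay": 0, "az": 0}, {"dx": -0.0116, "dy": 0.0104, "dz": 0, "ax": 0, "ay": 0, "az": 0}, {"dx": -0.0088, "dy": 0.0129, "dz": 0, "ax": 0, "ay": 0, "az": 0}, {"dx": -0.0055, "dy": 0.0145, "dz": 0, "ax": 0, "ay": 0, "az": 0}, {"dx": -0.0019, "dy": 0.0155, "dz": 0, "ax": 0, "ay": 0, "az": 0}, {"dx": 0.0019, "dy": 0.0154, "dz": 0, "ax": 0, "ay": 0, "az": 0}, {"dx": 0.0055, "dy": 0.0146, "dz": 0, "ax": 0, "ay": 0, "az": 0}, {"dx": 0.0087, "dy": 0.0128, "dz": 0, "ax": 0, "ay": 0, "az": 0}, {"dx": 0.0116, "dy": 0.0104, "dz": 0, "ax": 0, "ay": 0, "az": 0}, {"dx": 0.0137, "dy": 0.0074, "dz": 0, "ax": 0, "ay": 0, "az": 0}, {"dx": 0.0151, "dy": 0.0039, "dz": 0, "ax": 0, "ay": 0, "az": 0}, {"dx": 0.0156, "dy": 0.0001, "dz": 0, "ax": 0, "ay": 0, "az": 0}, {"dx": 0.0151, "dy": -0.0035, "dz": 0, "ax": 0, "ay": 0, "az": 0}, {"dx": 0.0139, "dy": -0.007, "dz": 0, "ax": 0, "ay": 0, "az": 0}, {"dx": 0.0118, "dy": -0.0101, "dz": 0, "ax": 0, "ay": 0, "az": 0}, {"dx": 0.0091, "dy": -0.0127, "dz": 0, "ax": 0, "ay": 0, "az": 0}]
phi end 61.21974166279534
```

>>> apply_moves:
  rows:
    - {"dx": -0.0139, "dy": -0.006, "dz": 0, "ax": 0, "ay": 0, "az": 0}
    - {"dx": -0.0151, "dy": -0.0036, "dz": 0, "ax": 0, "ay": 0, "az": 0}
    - {"dx": -0.0156, "dy": 0.0002, "dz": 0, "ax": 0, "ay": 0, "az": 0}
    - {"dx": -0.0151, "dy": 0.0038, "dz": 0, "ax": 0, "ay": 0, "az": 0}
    - {"dx": -0.0137, "dy": 0.0073, "dz": 0, "ax": 0, "ay": 0, "az": 0}
    - {"dx": -0.0116, "dy": 0.0104, "dz": 0, "ax": 0, "ay": 0, "az": 0}
    - {"dx": -0.0088, "dy": 0.0129, "dz": 0, "ax": 0, "ay": 0, "az": 0}
    - {"dx": -0.0055, "dy": 0.0145, "dz": 0, "ax": 0, "ay": 0, "az": 0}
    - {"dx": -0.0019, "dy": 0.0155, "dz": 0, "ax": 0, "ay": 0, "az": 0}
    - {"dx": 0.0019, "dy": 0.0154, "dz": 0, "ax": 0, "ay": 0, "az": 0}
    - {"dx": 0.0055, "dy": 0.0146, "dz": 0, "ax": 0, "ay": 0, "az": 0}
    - {"dx": 0.0087, "dy": 0.0128, "dz": 0, "ax": 0, "ay": 0, "az": 0}
    - {"dx": 0.0116, "dy": 0.0104, "dz": 0, "ax": 0, "ay": 0, "az": 0}
    - {"dx": 0.0137, "dy": 0.0074, "dz": 0, "ax": 0, "ay": 0, "az": 0}
    - {"dx": 0.0151, "dy": 0.0039, "dz": 0, "ax": 0, "ay": 0, "az": 0}
    - {"dx": 0.0156, "dy": 0.0001, "dz": 0, "ax": 0, "ay": 0, "az": 0}
    - {"dx": 0.0151, "dy": -0.0035, "dz": 0, "ax": 0, "ay": 0, "az": 0}
    - {"dx": 0.0139, "dy": -0.007, "dz": 0, "ax": 0, "ay": 0, "az": 0}
    - {"dx": 0.0118, "dy": -0.0101, "dz": 0, "ax": 0, "ay": 0, "az": 0}
    - {"dx": 0.0091, "dy": -0.0127, "dz": 0, "ax": 0, "ay": 0, "az": 0}

```text
time_s: 20.75
eef_pos: [0.6016, 0.1473, 0.1404]
tool_rot: [2.22, 2.221, -0.0]
force: [-1.9, -6.5, 10.7]
grip_width: 0.0315
gripper_force: 42.1
```

Run:
```python
from k import *
look(("side",))
from sim import *
for n in (1,3,5):
  w=[2.2]*n+[2.0,1.8,1.6,1.4,1.2,.9,.6,.3]
  for T,I in [(.090,.0625),(.095,.045),(.0845,.08)]:
    o=sim([(.05,0)]+[(.1,x) for x in w]+[(1,0)],T,I,w=1.26,th=np.radians(283));print(n,T,I,np.degrees(o[-1][1]))
```

```text
side 20.75 phi_meas 60.3 r 0.0658 z 0.1404 Ftan -1.54 Frad -6.55 Fz 10.7 [(281.2, 1178, 0.078, 0.126), (125.9, 544, 0.12, 0.127), (29.0, 516, 0.119, 0.127)]
1 0.09 0.0625 331.60490572855423
1 0.095 0.045 323.32275344638646
1 0.0845 0.08 339.6702610580961
3 0.09 0.0625 343.8917443632712
3 0.095 0.045 334.9454977613435
3 0.0845 0.08 352.6073009107488
5 0.09 0.0625 356.1603718504447
5 0.095 0.045 346.55569257233003
5 0.0845 0.08 365.5382930108807
```

Run:
```python
from k import gen
gen([2.2]*3+[2.0,1.8,1.6,1.4,1.2,.9,.6,.3],61.2)
```

```text
[{"dx": 0.0055, "dy": -0.0132, "dz": 0, "ax": 0, "ay": 0, "az": 0}, {"dx": 0.0024, "dy": -0.014, "dz": 0, "ax": 0, "ay": 0, "az": 0}, {"dx": -0.0007, "dy": -0.0143, "dz": 0, "ax": 0, "ay": 0, "az": 0}, {"dx": -0.0033, "dy": -0.0126, "dz": 0, "ax": 0, "ay": 0, "az": 0}, {"dx": -0.005, "dy": -0.0105, "dz": 0, "ax": 0, "ay": 0, "az": 0}, {"dx": -0.006, "dy": -0.0085, "dz": 0, "ax": 0, "ay": 0, "az": 0}, {"dx": -0.0063, "dy": -0.0065, "dz": 0, "ax": 0, "ay": 0, "az": 0}, {"dx": -0.0061, "dy": -0.0049, "dz": 0, "ax": 0, "ay": 0, "az": 0}, {"dx": -0.005, "dy": -0.0031, "dz": 0, "ax": 0, "ay": 0, "az": 0}, {"dx": -0.0034, "dy": -0.0019, "dz": 0, "ax": 0, "ay": 0, "az": 0}, {"dx": -0.0018, "dy": -0.0008, "dz": 0, "ax": 0, "ay": 0, "az": 0}]
phi end 155.16507840145502
```

>>> apply_moves:
  rows:
    - {"dx": 0.0055, "dy": -0.0132, "dz": 0, "ax": 0, "ay": 0, "az": 0}
    - {"dx": 0.0024, "dy": -0.014, "dz": 0, "ax": 0, "ay": 0, "az": 0}
    - {"dx": -0.0007, "dy": -0.0143, "dz": 0, "ax": 0, "ay": 0, "az": 0}
    - {"dx": -0.0033, "dy": -0.0126, "dz": 0, "ax": 0, "ay": 0, "az": 0}
    - {"dx": -0.005, "dy": -0.0105, "dz": 0, "ax": 0, "ay": 0, "az": 0}
    - {"dx": -0.006, "dy": -0.0085, "dz": 0, "ax": 0, "ay": 0, "az": 0}
    - {"dx": -0.0063, "dy": -0.0065, "dz": 0, "ax": 0, "ay": 0, "az": 0}
    - {"dx": -0.0061, "dy": -0.0049, "dz": 0, "ax": 0, "ay": 0, "az": 0}
    - {"dx": -0.005, "dy": -0.0031, "dz": 0, "ax": 0, "ay": 0, "az": 0}
    - {"dx": -0.0034, "dy": -0.0019, "dz": 0, "ax": 0, "ay": 0, "az": 0}
    - {"dx": -0.0018, "dy": -0.0008, "dz": 0, "ax": 0, "ay": 0, "az": 0}
    - {"dx": 0, "dy": 0, "dz": 0, "ax": 0, "ay": 0, "az": 0}
    - {"dx": 0, "dy": 0, "dz": 0, "ax": 0, "ay": 0, "az": 0}
    - {"dx": 0, "dy": 0, "dz": 0, "ax": 0, "ay": 0, "az": 0}
    - {"dx": 0, "dy": 0, "dz": 0, "ax": 0, "ay": 0, "az": 0}
    - {"dx": 0, "dy": 0, "dz": 0, "ax": 0, "ay": 0, "az": 0}

```text
time_s: 22.4
eef_pos: [0.5116, 0.118, 0.1405]
tool_rot: [2.22, 2.222, 0.002]
force: [-2.5, 1.1, 11.9]
grip_width: 0.0306
gripper_force: 42.0
```

Run:
```python
from k import *
look(("side","wrist"))
a=cv2.imread(sorted(__import__("glob").glob("pics/L_side*"),key=lambda f:float(f[12:-4]))[-1])
b=cv2.imread(sorted(__import__("glob").glob("pics/L_wrist*"),key=lambda f:float(f[13:-4]))[-1])
cv2.imwrite("pics/v.png",np.hstack([cv2.resize(a[120:240,170:330],(480,360),interpolation=cv2.INTER_CUBIC),cv2.resize(b,(300,225)) if 0 else cv2.copyMakeBorder(cv2.resize(b,(320,240)),0,120,0,0,cv2.BORDER_CONSTANT)]))
```

```text
side 22.4 phi_meas 154.1 r 0.0638 z 0.1405 Ftan 0.09 Frad 2.69 Fz 11.9 [(355.0, 1488, 0.077, 0.127), (36.6, 784, 0.118, 0.127), (130.3, 454, 0.121, 0.127)]
wrist 22.45 phi_meas 154.2 r 0.0638 z 0.1405 Ftan -0.42 Frad 1.58 Fz 12.2 [(353.9, 895, 0.077, 0.114), (152.7, 668, 0.123, 0.127), (59.6, 208, 0.117, 0.127)]
```

View pics/v.png

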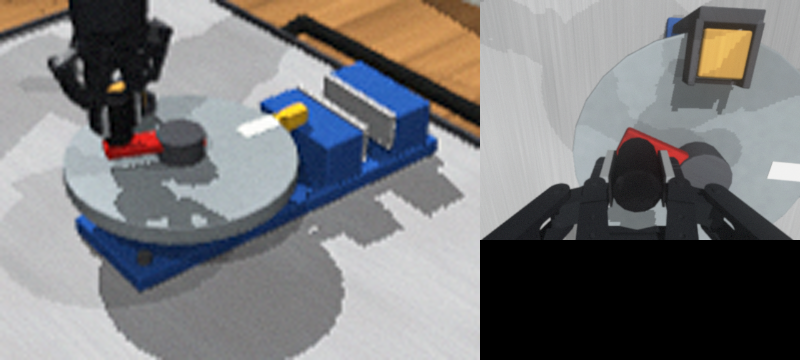

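Side view shows the white mark abutting the yellow pointer. I'll let go and rise to check it from above.

>>> apply_moves:
  rows:
    - {"dx": 0, "dy": 0, "dz": 0, "ax": 0, "ay": 0, "az": 0}
    - {"dx": 0, "dy": 0, "dz": 0, "ax": 0, "ay": 0, "az": 0}
    - {"dx": 0, "dy": 0, "dz": 0, "ax": 0, "ay": 0, "az": 0}
    - {"dx": 0, "dy": 0, "dz": 0, "ax": 0, "ay": 0, "az": 0}
    - {"dx": 0, "dy": 0, "dz": 0, "ax": 0, "ay": 0, "az": 0}
    - {"dx": 0, "dy": 0, "dz": 0, "ax": 0, "ay": 0, "az": 0}
  grip: 1

```text
time_s: 23.1
eef_pos: [0.5111, 0.1182, 0.1392]
tool_rot: [-2.22, -2.222, 0.001]
force: [-0.6, 0.3, 1.2]
grip_width: 0.0852
gripper_force: 0.0
```

>>> apply_moves:
  rows:
    - {"dx": 0, "dy": 0, "dz": -0.015, "ax": 0, "ay": 0, "az": 0}
    - {"dx": 0, "dy": 0, "dz": -0.02, "ax": 0, "ay": 0, "az": 0}
    - {"dx": 0, "dy": 0, "dz": -0.02, "ax": 0, "ay": 0, "az": 0}
    - {"dx": 0, "dy": 0, "dz": -0.02, "ax": 0, "ay": 0, "az": 0}
    - {"dx": -0.025, "dy": 0.025, "dz": -0.02, "ax": 0, "ay": 0, "az": 0}
    - {"dx": -0.025, "dy": 0.025, "dz": -0.02, "ax": 0, "ay": 0, "az": 0}
    - {"dx": -0.025, "dy": 0.025, "dz": 0, "ax": 0, "ay": 0, "az": 0}
    - {"dx": 0, "dy": 0, "dz": 0, "ax": 0, "ay": 0, "az": 0}
    - {"dx": 0, "dy": 0, "dz": 0, "ax": 0, "ay": 0, "az": 0}

```text
time_s: 24.0
eef_pos: [0.5864, 0.0427, 0.2538]
tool_rot: [-2.221, -2.221, 0.001]
force: [-0.4, -0.1, 0.5]
grip_width: 0.0856
gripper_force: 0.0
```

Run:
```python
from k import *
look(("wrist","side"))
a=cv2.imread(sorted(__import__("glob").glob("pics/L_wrist*"),key=lambda f:float(f[13:-4]))[-1])
cv2.imwrite("pics/v2.png",a)
```

```text
wrist 24.0 phi_meas 290.1 r 0.0506 z 0.2538 Ftan -0.41 Frad -0.02 Fz 0.5 [(354.6, 1258, 0.077, 0.127), (170.3, 718, 0.122, 0.127)]
side 24.05 phi_meas 289.8 r 0.0499 z 0.2538 Ftan -0.27 Frad -0.05 Fz 0.3 [(354.7, 1515, 0.077, 0.127), (36.0, 742, 0.119, 0.127), (125.5, 552, 0.119, 0.127)]
```

View pics/v2.png

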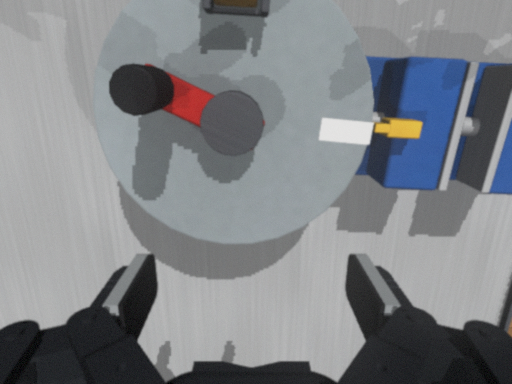

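Mark outer end ≈(372,132), pointer tip ≈(376,127): about 2° short. Measuring precisely.

Run:
```python
from k import *
import glob
from station import sense,get_image
s=sense();w=get_image("wrist");c=wcam(w,s["eef_pos"],s["tool_rot"])
h=cv2.cvtColor(c["img"],cv2.COLOR_RGB2HSV)
y=cv2.inRange(h,(15,140,100),(35,255,255));y[:105]=0;y[145:]=0;y[:,:360]=0
m=cv2.inRange(h,(0,0,190),(180,14,255));m[:112]=0;m[148:]=0;m[:,:315]=0;m[:,376:]=0
for n,k in(("y",y),("m",m)):
    ys,xs=np.nonzero(k)
    for x in np.unique(xs)[::4]: print(n,x,ys[xs==x].mean().round(1),ys[xs==x].min(),ys[xs==x].max(),end="; ")
    print()
    P=ray(c,np.c_[xs,ys],.097)[:,:2]-AX
    print(n,"angle of centroid",np.degrees(np.arctan2(*P.mean(0)[::-1])),P.mean(0))
    r=np.hypot(*P.T)
    if n=="y":
        t=P[r<r.min()+.008];print("tip",t.mean(0),np.degrees(np.arctan2(*t.mean(0)[::-1])),r.min())
cv2.imwrite("pics/v3.png",cv2.resize(c["img"][95:165,300:440,::-1],None,fx=5,fy=5,interpolation=cv2.INTER_CUBIC))
```

```text
y 375 130.5 129 132; y 379 128.5 124 133; y 383 129.0 124 134; y 387 129.2 120 136; y 391 128.0 119 137; y 395 129.0 120 138; y 399 129.0 120 138; y 403 129.5 121 138; y 407 129.5 121 138; y 411 129.5 121 138; y 415 130.0 122 138; y 419 129.5 123 136; 
y angle of centroid -2.793803143427653 [ 0.14868286 -0.00725569]
tip [ 0.13070935 -0.00673834] -2.9511043676685116 0.12682258998953527
m 319 139.0 138 140; m 323 130.0 119 141; m 327 130.0 119 141; m 331 130.5 119 142; m 335 131.0 120 142; m 339 131.5 120 143; m 343 132.0 121 143; m 347 132.0 121 143; m 351 132.5 121 144; m 355 133.0 122 144; m 359 133.0 122 144; m 363 134.0 123 145; m 367 134.0 123 145; m 371 130.0 124 136; 
m angle of centroid -5.572194701170096 [ 0.1007523  -0.00982949]
```

View pics/v3.png

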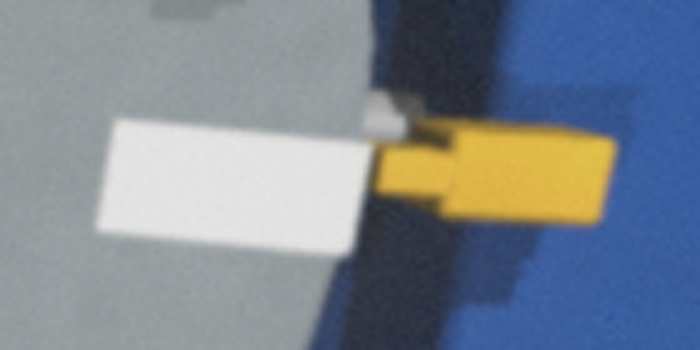

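The mark is ≈2.6° short of the pointer. I'll regrip and give the crank a short pulse.

Run:
```python
from sim import *
from k import gen
for w in ([.8,1.6,2.0,1.2,.4],[.8,2.0,2.0,.8],[.9,2.1,2.1,.9],[.8,2.2,2.2,.8],[.9,1.8,1.8,1.8,.8]):
    print(w,[np.degrees(sim([(.1,x) for x in w]+[(1,0)],T,I)[-1][1]).round(2) for T,I in [(.090,.0625),(.095,.045),(.0845,.08)]])
gen([.8,2.0,2.0,.8],154.6)
```

```text
[0.8, 1.6, 2.0, 1.2, 0.4] [np.float64(2.68), np.float64(2.95), np.float64(2.57)]
[0.8, 2.0, 2.0, 0.8] [np.float64(2.88), np.float64(3.3), np.float64(2.68)]
[0.9, 2.1, 2.1, 0.9] [np.float64(3.38), np.float64(3.88), np.float64(3.13)]
[0.8, 2.2, 2.2, 0.8] [np.float64(3.66), np.float64(4.23), np.float64(3.37)]
[0.9, 1.8, 1.8, 1.8, 0.8] [np.float64(4.04), np.float64(4.5), np.float64(3.84)]
[{"dx": -0.0048, "dy": -0.002, "dz": 0, "ax": 0, "ay": 0, "az": 0}, {"dx": -0.0125, "dy": -0.0034, "dz": 0, "ax": 0, "ay": 0, "az": 0}, {"dx": -0.013, "dy": -0.0008, "dz": 0, "ax": 0, "ay": 0, "az": 0}, {"dx": -0.0051, "dy": 0.0004, "dz": 0, "ax": 0, "ay": 0, "az": 0}]
phi end 186.68563652732612
```

>>> apply_moves:
  rows:
    - {"dx": 0.025, "dy": -0.025, "dz": 0, "ax": 0, "ay": 0, "az": 0}
    - {"dx": 0.025, "dy": -0.025, "dz": 0.02, "ax": 0, "ay": 0, "az": 0}
    - {"dx": 0.025, "dy": -0.025, "dz": 0.02, "ax": 0, "ay": 0, "az": 0}
    - {"dx": 0, "dy": 0, "dz": 0, "ax": 0, "ay": 0, "az": 0}
    - {"dx": 0, "dy": 0, "dz": 0.02, "ax": 0, "ay": 0, "az": 0}
    - {"dx": 0, "dy": 0, "dz": 0.02, "ax": 0, "ay": 0, "az": 0}
    - {"dx": 0, "dy": 0, "dz": 0.02, "ax": 0, "ay": 0, "az": 0}
    - {"dx": 0, "dy": 0, "dz": 0.015, "ax": 0, "ay": 0, "az": 0}
    - {"dx": 0, "dy": 0, "dz": 0, "ax": 0, "ay": 0, "az": 0}

```text
time_s: 25.05
eef_pos: [0.5101, 0.1182, 0.138]
tool_rot: [-2.219, -2.222, 0.004]
force: [-0.3, -0.3, -0.5]
grip_width: 0.0852
gripper_force: 0.0
```

>>> apply_moves:
  rows:
    - {"dx": 0, "dy": 0, "dz": 0, "ax": 0, "ay": 0, "az": 0}
    - {"dx": 0, "dy": 0, "dz": 0, "ax": 0, "ay": 0, "az": 0}
    - {"dx": 0, "dy": 0, "dz": 0, "ax": 0, "ay": 0, "az": 0}
    - {"dx": 0, "dy": 0, "dz": 0, "ax": 0, "ay": 0, "az": 0}
    - {"dx": 0, "dy": 0, "dz": 0, "ax": 0, "ay": 0, "az": 0}
    - {"dx": 0, "dy": 0, "dz": 0, "ax": 0, "ay": 0, "az": 0}
    - {"dx": 0, "dy": 0, "dz": 0, "ax": 0, "ay": 0, "az": 0}
    - {"dx": 0, "dy": 0, "dz": 0, "ax": 0, "ay": 0, "az": 0}
  grip: -1

```text
time_s: 25.85
eef_pos: [0.5116, 0.1184, 0.1401]
tool_rot: [2.22, 2.222, 0.002]
force: [-2.5, -0.1, 6.8]
grip_width: 0.0309
gripper_force: 39.2
```

Run:
```python
from k import *
look(("wrist","side"))
```

```text
wrist 25.85 phi_meas 153.9 r 0.0639 z 0.1401 Ftan 1.16 Frad 2.17 Fz 6.8 [(353.9, 898, 0.077, 0.114), (152.3, 656, 0.123, 0.127), (330.1, 192, 0.122, 0.127)]
side 25.9 phi_meas 153.8 r 0.0639 z 0.1401 Ftan -0.26 Frad 0.78 Fz 7.4 [(354.7, 1524, 0.077, 0.127), (36.2, 743, 0.118, 0.127), (131.2, 451, 0.121, 0.127)]
```

>>> apply_moves:
  rows:
    - {"dx": -0.0048, "dy": -0.002, "dz": 0, "ax": 0, "ay": 0, "az": 0}
    - {"dx": -0.0125, "dy": -0.0034, "dz": 0, "ax": 0, "ay": 0, "az": 0}
    - {"dx": -0.013, "dy": -0.0008, "dz": 0, "ax": 0, "ay": 0, "az": 0}
    - {"dx": -0.0051, "dy": 0.0004, "dz": 0, "ax": 0, "ay": 0, "az": 0}
    - {"dx": 0, "dy": 0, "dz": 0, "ax": 0, "ay": 0, "az": 0}
    - {"dx": 0, "dy": 0, "dz": 0, "ax": 0, "ay": 0, "az": 0}
    - {"dx": 0, "dy": 0, "dz": 0, "ax": 0, "ay": 0, "az": 0}
    - {"dx": 0, "dy": 0, "dz": 0, "ax": 0, "ay": 0, "az": 0}

```text
time_s: 26.75
eef_pos: [0.5057, 0.0828, 0.1401]
tool_rot: [2.22, 2.222, 0.001]
force: [-0.8, 1.0, 7.7]
grip_width: 0.0309
gripper_force: 39.7
```

Run:
```python
from k import *
look(("side","side"))
```

```text
side 26.75 phi_meas 186.7 r 0.0637 z 0.1401 Ftan -1.1 Frad 0.7 Fz 7.7 [(356.5, 1493, 0.077, 0.127), (31.4, 581, 0.119, 0.127), (2.3, 450, 0.077, 0.125)]
side 26.8 phi_meas 186.7 r 0.0637 z 0.14 Ftan 0.03 Frad 1.5 Fz 8.5 [(356.6, 1495, 0.077, 0.127), (31.1, 589, 0.119, 0.127), (2.3, 461, 0.077, 0.125)]
```

>>> apply_moves:
  rows:
    - {"dx": 0, "dy": 0, "dz": 0, "ax": 0, "ay": 0, "az": 0}
    - {"dx": 0, "dy": 0, "dz": 0, "ax": 0, "ay": 0, "az": 0}
    - {"dx": 0, "dy": 0, "dz": 0, "ax": 0, "ay": 0, "az": 0}
    - {"dx": 0, "dy": 0, "dz": 0, "ax": 0, "ay": 0, "az": 0}
    - {"dx": 0, "dy": 0, "dz": 0, "ax": 0, "ay": 0, "az": 0}
    - {"dx": 0, "dy": 0, "dz": 0, "ax": 0, "ay": 0, "az": 0}
  grip: 1

```text
time_s: 27.45
eef_pos: [0.5054, 0.0828, 0.1392]
tool_rot: [-2.22, -2.222, 0.0]
force: [-0.5, -0.6, 0.4]
grip_width: 0.0852
gripper_force: 0.0
```

>>> apply_moves:
  rows:
    - {"dx": 0, "dy": 0, "dz": -0.015, "ax": 0, "ay": 0, "az": 0}
    - {"dx": 0, "dy": 0, "dz": -0.02, "ax": 0, "ay": 0, "az": 0}
    - {"dx": 0, "dy": 0, "dz": -0.02, "ax": 0, "ay": 0, "az": 0}
    - {"dx": 0, "dy": 0, "dz": -0.02, "ax": 0, "ay": 0, "az": 0}
    - {"dx": -0.014, "dy": 0.027, "dz": -0.02, "ax": 0, "ay": 0, "az": 0}
    - {"dx": -0.014, "dy": 0.027, "dz": -0.02, "ax": 0, "ay": 0, "az": 0}
    - {"dx": -0.012, "dy": 0.027, "dz": 0, "ax": 0, "ay": 0, "az": 0}
    - {"dx": 0, "dy": 0, "dz": 0, "ax": 0, "ay": 0, "az": 0}
    - {"dx": 0, "dy": 0, "dz": 0, "ax": 0, "ay": 0, "az": 0}

```text
time_s: 28.35
eef_pos: [0.5863, 0.0427, 0.2536]
tool_rot: [-2.22, -2.221, 0.002]
force: [-0.3, -0.3, -0.2]
grip_width: 0.0855
gripper_force: 0.0
```

Run:
```python
from k import *
from station import sense,get_image
s=sense();w=get_image("wrist");c=wcam(w,s["eef_pos"],s["tool_rot"])
print(s["time_s"],s["eef_pos"],mark(c))
h=cv2.cvtColor(c["img"],cv2.COLOR_RGB2HSV)
y=cv2.inRange(h,(15,140,100),(35,255,255));y[:90]=0;y[160:]=0;y[:,:355]=0
ys,xs=np.nonzero(y);P=ray(c,np.c_[xs,ys],.097)[:,:2]-AX;r=np.hypot(*P.T);t=P[r<r.min()+.008]
print("tip",np.degrees(np.arctan2(*t.mean(0)[::-1])),"all",np.degrees(np.arctan2(*P.mean(0)[::-1])),r.min(),[xs.min(),xs.max(),ys.min(),ys.max()])
m=cv2.inRange(h,(0,0,190),(180,14,255))
yy,xx=np.nonzero(m);Q=ray(c,np.c_[xx,yy],.097)[:,:2]-AX;rq=np.hypot(*Q.T);aq=np.degrees(np.arctan2(*Q.T[::-1]))
k=(rq>.08)&(rq<.122)&(abs(aq)<18);print("mark",np.degrees(np.arctan2(*Q[k].mean(0)[::-1])),k.sum())
cv2.imwrite("pics/v4.png",cv2.resize(c["img"][95:165,300:440,::-1],None,fx=5,fy=5,interpolation=cv2.INTER_CUBIC))
```

```text
28.35 [0.58627787 0.04265026 0.2535532 ] [(356.3, 1249, 0.077, 0.127), (170.4, 736, 0.118, 0.127), (1.3, 293, 0.077, 0.127)]
tip -2.9718998937635996 all -2.8053743618739677 0.12682175622142602 [np.int64(375), np.int64(421), np.int64(118), np.int64(137)]
mark -3.7287610879709643 1082
```

View pics/v4.png

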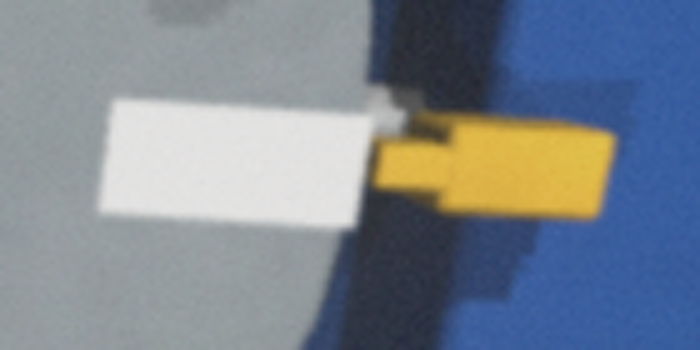

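The mark's end (zoom y≈171) now meets the pointer tip (y≈165), under 1° off. The knob is released and the wheel is at rest.

```bash
python3 -c "
from station import finish_job
print(finish_job())"
```

```text
the job is handed in; nothing more can be done
None
```

I cranked the wheel anticlockwise at about 15 turns a minute for roughly 7.5 s, by camera average and model since the wheel was not watched mid-run, then stopped it with the mark under 1° short of the pointer, after one short forward crank pulse, and let go; the job is handed in, verdict not shown.

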